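# Clip the second sleeve carrier under the first on the drip stand

### The arm

A 7-joint arm with a two-finger parallel gripper is mounted at the origin on a cart in front of the work surface, level with it; the furniture and walls round the work are solid. World frame = base frame: x ahead of the robot, y to its left, z up, the work surface at z = 0. Lengths are in m, angles in rad, forces in N, time in s.
With the tool pointing down it reaches from about 0.4 to 0.875 m from the base axis. Payload 19.3 kg.
Tool frame: the origin (TCP) lies at the very end of the fingers, on their centre line; the grasp point (between the pads) lies 19 mm behind it; z points along the fingers, y is the direction in which the jaws open and shut (so a half turn about z gives the same grasp; the last joint's range is limited). The gripper opens to 85 mm and grips with 20 to 120 N. Pads are 22 mm wide; open, the fingers measure 114 mm over their backs; the gripper's body (76 mm by 85 mm) begins 54 mm behind the grasp point. The pads swing forward as they close: fully open they stand 13 mm farther back than shut.
Start: joints at [-1.242, 0.521, -0.036, 1.599, 0.021, 1.021, -0.113], TCP at [0.243, 0.576, 0.231] pointing down, gripper open.
Joint ranges: [-2.91, 2.91], [-0.3, 2.13], [-1.5, 1.42], [0.17, 2.43], [-1.26, 4.41], [0.16, 1.93], [-2.52, 2.52]. Speed limits (rad/s): [1.89, 1.89, 2.39, 2.39, 3.01, 3.01, 3.01].

### API

Orientations are given as [roll, pitch, yaw] about the fixed x, y, z axes, in that order (R = Rz(yaw) Ry(pitch) Rx(roll)).
In Python, from workcell import bot gives the robot as it stands. The module is installed in compiled form; this text tells all that it offers.
- The arm moves only by the shell command python3 -m inch 'ROWS' [FORCE]. ROWS is JSON, a list of rows, each an object of numbers: "dx", "dy", "dz": the shift along the tool's x, y, z in mm; "rx", "ry", "rz": the turn, a rotation vector about the tool's x, y, z in rad; "hand": the closure, from -1 (fully open) to 1 (shut), so that 0 is half open. In form: [{"dx": .., "dy": .., "dz": .., "rx": .., "ry": .., "rz": .., "hand": ..}, ...]. A call has 1 to 10 rows; each row shifts and turns the commanded pose from where the row before left it, along the tool's axes as they then stand; what a row does not reach is not made up. A row lasts 1/10 s, in which the tool goes at most 50 mm and 8.59 degrees, less where a joint would pass 70% of its speed; a pose out of reach is approached as far as the arm can. A call with a gripper value outside its range is refused whole. The fingers move at their own pace and stop on an object; FORCE is the grip in N (left out, the last holds). Time passes only in rows, so rows that do not move let the fingers close. It gives the time, the measured TCP pose, the force and the opening at its end, in the units of the state.
- bot.observe(): the state, without advancing time (a new reading comes with each control period).
- bot.grab_frame(name): name is "scene" or "top"; returns (picture, depth): 480x640x3 uint8, red, green, blue; 480x640 float32, m along the optical axis (not along the pixel's ray), 0 where there is no reading.
- bot.get_calibration(name): a dict with "vertical_fov" (degrees; the focal length in pixels is half the picture's height over the tangent of half this angle, whatever the lens; pixels are square), "cx", "cy" (the principal point, pixels), "k1" (the pictures are not rectified: a ray, as slopes to the right and down, at radius r is drawn at 1 + k1 r^2 times it, then the intrinsics apply), "origin" and "orientation" of the camera in the world. Camera axes: x right, y down, z forward; pixel columns grow to the right and rows downward; lengths in m; the calibration is good to about 2 mm. A picture is of the moment at which its call begins. get_calibration takes no time and is no camera call.
- bot.job_done(): hands the job in, once; it reports no verdict.
Trained networks look in the newest picture that a camera, given by its name, has taken for a name from the list of things; names that differ only in an ending like _2 or _b are one class to them, and where a whole thing is asked for, a point or a joint stands for the part that bears it (a point fixed in the world has none). Each returns a list of dicts, best first, with "score" (0 to 1); they miss things now and then, are a little off and sometimes report something else, mostly with a low value. They report only what shows in the picture. A call takes as long as a camera call.
- bot.trace(camera, target): "region" (480x640 bool, what is visible of it) and "box" ([left, top, right, bottom] in pixels, round what is visible of it).
- bot.tip_of(camera, target): "centre" ([row, column] in pixels: a listed point, or the origin of a listed thing).
The state is a dict: "clock": time; "qpos": joint angles; "qd": joint speeds; "joint_efforts": joint torques, N m; "position": TCP position; "tool_rot": TCP orientation; "force": force on the tool from outside, world axes, zero at the start; "moment": the same for the moment, N m; "grip_width": finger opening in m.
Only numpy, scipy, OpenCV 4.12 (cv2) and the standard library are available. Lean on these libraries where they do the work, as an engineer would, in place of code of your own. Each camera call takes 0.05 s, during which the arm holds its last target.

### The job

A hanger with two sleeves already hangs from the sprung shackle of the drip stand. Pick up the loaded carrier from the bench by its front blue tab, pass its hook through the loop at the bottom of the hanger, and pull it gently down until the spring gate snaps shut under the loop's bar, so that the carrier hangs from the hanger when you let go. Never pull on the chain with more than about 15 N, or the stand's spring is overstretched, and do not knock the tally counter, the red-capped marker or the alcohol bottle.

Things in the scene. Friction and masses are not known exactly. Their poses are not given: they have to be found in the camera images.
- front_tab (a point): centre of the carrier's front blue grip tab: 12 mm wide (y), 26 mm long (x), 50 mm tall, 32 mm above the carrier's underside. Axes as the carrier: x from this tab to the rear tab, z up. Carrier: aluminium base plate 116 x 116 x 5 mm, blue tabs front and rear, two fixed steel sleeves (25 mm wide, 56 mm tall) 40 mm left and right, a flat mast with a hook in the middle; about 0.3 kg.
- hook_seat (a point): point in the carrier's hook where the bar's centre lies when fully home; 45 mm behind (+x) and 88 mm above front_tab; carrier axes. Hook: 20 mm wide sheet strip; mast on the -x side (inner face 6 mm away, outer 10), top 3 to 7 mm above this point, lip on the +x side (inner face 6 mm away, outer 10; flared to about 15 at its end) down to about 38 mm below. The mouth opens downward.
- gate_pivot (a point): hinge of the carrier's 13 mm long brass spring gate, in the mast 9 mm in front of (-x) and 16 mm below hook_seat. Shut, the gate lies level across the mouth. A bar pushed up against it turns it upward out of the way at a pull of roughly 8 to 13 N between hook and bar (the carrier's weight is not enough), slips past to the top of the hook, the pull drops, and the gate springs shut under it.
- loop_bar (a point): middle of the bottom bar of the hanger's loop: round, yellow, 6 mm thick, along its y axis; 36 mm clear between the loop's side rods, clear opening 53 mm tall above the bar. x axis points away from the robot, towards the stand's post. The hanger (about 0.22 kg, two sleeves on a 150 mm cross-bar 59 mm above this point) hangs freely by its own hook from the shackle bar and swings when pushed.
- shackle_bar (a point): middle of the stand's shackle bar, 6 mm thick along y, 320 mm above the bench while unpulled and 132 mm above loop_bar. The shackle slides straight down against a spring when the hanger is pulled: the first 2 N or so do not move it, then it gives softly the harder the pull (about 45 mm at 16 N). The stand's post is 108 mm behind (+x); its 10 mm thick base plate reaches 20 mm in front of the chain's axis.
- tally_counter: white hand tally counter, 64 x 78 x 20 mm, lying on the bench; origin at its underside centre
- marker_2: white marker with a red cap, 131 mm long, 15 mm thick, lying on the bench; origin at its underside centre
- alcohol_pump: white bottle with a blue cap, 64 mm wide, 96 mm tall; origin at its underside centre

How it is judged:
By the outcome, as a careful person would: the job done as asked, in the order asked, and still so for the second after the job is handed in, with the robot touching nothing.
It also fails if it takes over 58 s, if anything falls off the work surface, if the arm or the gripper's body presses on something with over 40 N, if the wrist force passes 120 N, or if a joint passes its speed limit or range.

## Working session

There is one attempt and no reset: what is moved stays moved. The work goes in short steps, Python scripts to look and compute and a shell command to move; the robot and the scene stay as the last step left them, time stands still between calls to the robot, and variables do not carry over. Pictures are saved under pics/ and viewed, and the job is handed in when it is done.

```bash
ls; mkdir -p pics
cat > h.py <<'E'
import numpy as np, cv2
from scipy.spatial.transform import Rotation as R
from workcell import bot
def cal(n):
    c=bot.get_calibration(n); f=240/np.tan(np.radians(c["vertical_fov"])/2)
    o=np.array(c["orientation"],float)
    M=R.from_euler('xyz',o).as_matrix() if o.size==3 else o.reshape(3,3)
    return f,c["cx"],c["cy"],c["k1"],np.array(c["origin"]),M
def ray(n,row,col):
    f,cx,cy,k,o,M=cal(n)
    x=(col-cx)/f;y=(row-cy)/f;rd=np.hypot(x,y);r=rd
    for _ in range(30): r=rd/(1+k*r*r)
    s=r/rd if rd>0 else 1
    return o,M@np.array([x*s,y*s,1])
def pt(n,row,col,d):
    o,v=ray(n,row,col); return o+v*d
def atz(n,row,col,z):
    o,v=ray(n,row,col); return o+v*(z-o[2])/v[2]
def proj(n,p):
    f,cx,cy,k,o,M=cal(n); q=M.T@(np.array(p)-o); x,y=q[:2]/q[2]; s=1+k*(x*x+y*y)
    return cy+f*y*s,cx+f*x*s,q[2]
def two(c1,c2):
    A=np.zeros((3,3));b=np.zeros(3)
    for n,(r,c) in (c1,c2):
        o,v=ray(n,r,c); v=v/np.linalg.norm(v); P=np.eye(3)-np.outer(v,v); A+=P;b+=P@o
    p=np.linalg.solve(A,b)
    return p
E
python3 - <<'E'
from h import *
s=bot.observe(); print({k:np.round(v,4).tolist() for k,v in s.items()})
for n in("scene","top"):
    print(bot.get_calibration(n))
    p,d=bot.grab_frame(n); cv2.imwrite(f"pics/{n}0.png",p[:,:,::-1]); np.save(f"{n}0.npy",d)
    for t in ("front_tab","hook_seat","gate_pivot","loop_bar","shackle_bar","tally_counter","marker_2","alcohol_pump"):
        for r in bot.tip_of(n,t)[:2]:
            rr,c=r["centre"]; z=d[int(np.clip(rr,0,479)),int(np.clip(c,0,639))]
            print(n,t,round(r["score"],2),np.round(r["centre"],1),np.round(pt(n,rr,c,z),3) if z>0 else None)
E
```

```text
pics
{'clock': 0.0, 'qpos': [-1.2422, 0.522, -0.0363, 1.6, 0.0212, 1.0211, -0.1128], 'qd': [-0.0, -0.0013, 0.0012, -0.0005, 0.0, -0.0012, -0.0001], 'joint_efforts': [-0.0, -92.7116, 1.9793, -36.9919, 0.0176, 0.0085, 0.0], 'position': [0.2426, 0.5756, 0.2307], 'tool_rot': [-3.1405, 0.0001, 2.7427], 'force': [-0.0907, -0.0408, 0.5116], 'moment': [0.0236, -0.0108, 0.0286], 'grip_width': 0.0856}
{'vertical_fov': 51.80246864948748, 'cx': 320.4729501935912, 'cy': 238.81368911256124, 'k1': 0.03930824339137407, 'origin': array([ 0.20631683, -0.69975728,  0.83350641]), 'orientation': array([-2.27482281,  0.00255197, -0.4845174 ])}
scene front_tab 0.64 [288.1 248.7] [0.42  0.051 0.042]
scene hook_seat 0.79 [252.3 261.1] [0.459 0.056 0.129]
scene gate_pivot 0.68 [259.3 259.9] [0.454 0.054 0.112]
scene loop_bar 0.92 [276.2 342.2] [ 0.544 -0.141  0.19 ]
scene loop_bar 0.15 [252.3 263.4] [0.464 0.055 0.127]
scene shackle_bar 0.44 [223.  342.9] [ 0.537 -0.148  0.322]
scene tally_counter 0.92 [388.9 281.5] [ 0.385 -0.2    0.019]
scene marker_2 0.83 [337.1 284.5] [ 0.445 -0.079  0.002]
scene alcohol_pump 0.93 [278.9 397.3] [ 0.647 -0.174  0.163]
scene alcohol_pump 0.34 [220.5 344.9] [ 0.541 -0.149  0.327]
{'vertical_fov': 57.710135073068024, 'cx': 315.8948076866638, 'cy': 244.05896200895285, 'k1': -0.06857025192795484, 'origin': array([ 0.37508592, -0.04529905,  1.02241673]), 'orientation': array([-2.92821627e+00, -6.31625284e-04, -1.53206523e+00])}
top front_tab 0.72 [316.8 269.7] [0.417 0.058 0.053]
top hook_seat 0.91 [291.1 268.8] [0.466 0.055 0.127]
top gate_pivot 0.87 [298.9 267.3] [0.452 0.059 0.107]
top loop_bar 0.91 [251.8 368.3] [ 0.544 -0.141  0.191]
top shackle_bar 0.46 [234.7 380. ] [ 0.524 -0.132  0.413]
top tally_counter 0.89 [328.6 378.5] [ 0.402 -0.187  0.021]
top marker_2 0.65 [307.4 328.1] [ 0.446 -0.071  0.014]
top alcohol_pump 0.79 [179.7 327.4] [ 0.734 -0.059  0.072]
```

View pics/scene0.png

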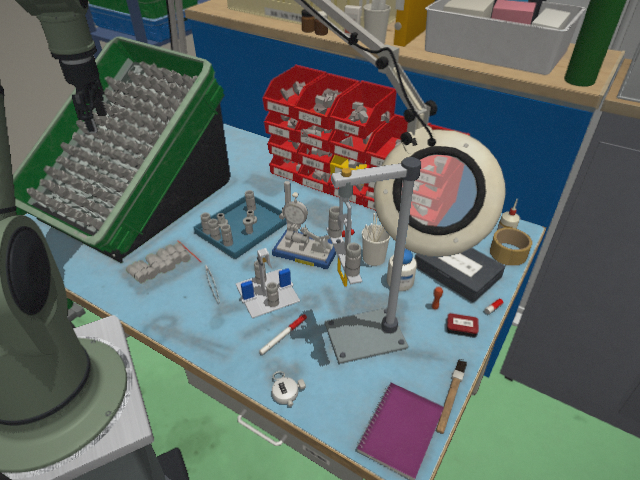

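View pics/top0.png

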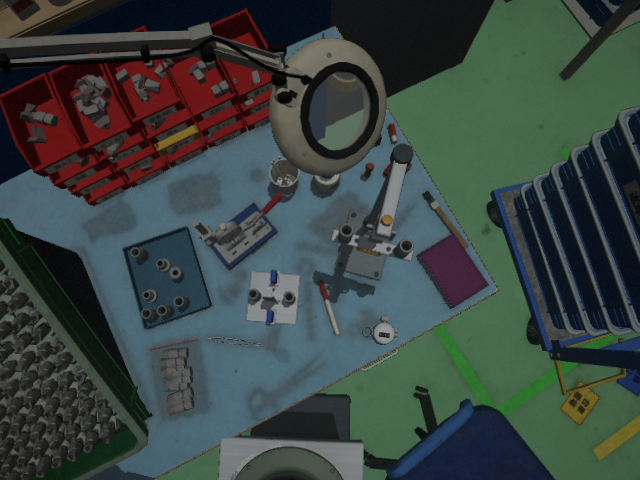

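Run:
```python
import cv2
a=cv2.imread("pics/scene0.png")[170:420,180:440];cv2.imwrite("pics/scene0z.png",cv2.resize(a,None,fx=2.4,fy=2.4,interpolation=cv2.INTER_CUBIC))
a=cv2.imread("pics/top0.png")[150:400,220:440];cv2.imwrite("pics/top0z.png",cv2.resize(a,None,fx=2.4,fy=2.4,interpolation=cv2.INTER_CUBIC))
```

```text
(no output)
```

View pics/scene0z.png

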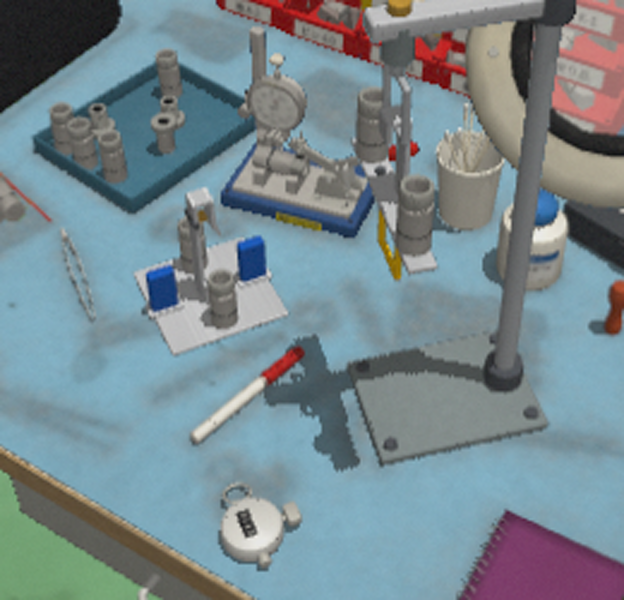

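View pics/top0z.png

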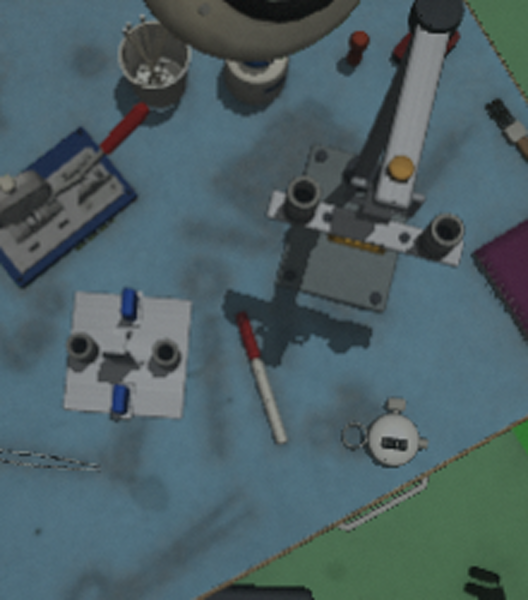

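The scene view shows the carrier at about (265,285), with its front blue tab at (248,290) and its hook at (261,252). The hanger's yellow loop is at (342,275), under the shackle at (343,223). The marker (285,335) and counter (284,388) lie nearby. The top view agrees: tabs at (270,317) and (274,276), loop bar at (368,251), hanger yawed clockwise. Next I'll measure the yaws and positions.

Run:
```python
from h import *
det={"front_tab":((288.1,248.7),(316.8,269.7),.032),"hook_seat":((252.3,261.1),(291.1,268.8),.12),"gate_pivot":((259.3,259.9),(298.9,267.3),.104),"loop_bar":((276.2,342.2),(251.8,368.3),.188),"shackle":((223,342.9),(234.7,380),.32)}
for k,(a,b,z) in det.items():
    print(k,np.round(two(("scene",a),("top",b)),4),"scene@z",np.round(atz("scene",*a,z),4)[:2],"top@z",np.round(atz("top",*b,z),4)[:2])
def cloud(n,mask):
    d=np.load(f"{n}0.npy"); rs,cs=np.where(mask&(d>0)); return np.array([pt(n,r,c,d[r,c]) for r,c in zip(rs,cs)]),rs,cs
for n in("scene","top"):
    im=cv2.imread(f"pics/{n}0.png"); hsv=cv2.cvtColor(im,cv2.COLOR_BGR2HSV)
    m=(cv2.inRange(hsv,(105,170,60),(125,255,255))>0)
    P,rs,cs=cloud(n,m)
    k=(P[:,0]>.35)&(P[:,0]<.58)&(abs(P[:,1]-.055)<.06)
    P=P[k]
    for nm,s in (("front",P[:,0]<.47),("rear",P[:,0]>=.47)):
        Q=P[s]; t=Q[Q[:,2]>np.percentile(Q[:,2],97)-.012] 
        print(n,nm,len(Q),"mean",np.round(Q.mean(0),4),"zmax",Q[:,2].max().round(4),"top mean",np.round(t.mean(0),4),len(t), Q.min(0).round(3),Q.max(0).round(3))
    m=(cv2.inRange(hsv,(18,130,80),(32,255,255))>0)
    P,rs,cs=cloud(n,m); k=(abs(P[:,0]-.544)<.05)&(abs(P[:,1]+.141)<.06)
    P=P[k]; print(n,"yellow",len(P),P.min(0).round(3),P.max(0).round(3))
    Q=P[P[:,2]<.2]
    if len(Q)>4:
        u,s,v=np.linalg.svd(Q-Q.mean(0)); print("bar",len(Q),Q.mean(0).round(4),"dir",v[0].round(3),(s/np.sqrt(len(Q))).round(4))
# hanger points z 0.2..0.32 crossbar from top
d=np.load("top0.npy"); P=np.array([pt("top",r,c,d[r,c]) for r in range(215,270) for c in range(325,420)])
Q=P[(P[:,2]>.225)&(P[:,2]<.315)]; print(Q.min(0).round(3),Q.max(0).round(3)); np.save("Q.npy",Q)
b=Q[(abs(Q[:,2]-.247)<.008)]; u,s,v=np.linalg.svd(b-b.mean(0),full_matrices=False); print("crossbar",len(b),b.mean(0).round(4),v[0].round(3),(s/np.sqrt(len(b))).round(4))
t=Q[Q[:,2]>.27]; print("tops",len(t)); 
for sgn in(1,-1):
    w=t[sgn*(t[:,1]+.141)>.02]; print(w.mean(0).round(4),len(w))
```

```text
front_tab [0.42   0.059  0.0344] scene@z [0.4226 0.0608] top@z [0.4181 0.0598]
hook_seat [0.4625 0.0555 0.1281] scene@z [0.4618 0.0649] top@z [0.4669 0.0555]
gate_pivot [0.4534 0.0585 0.1078] scene@z [0.4564 0.0621] top@z [0.452  0.0594]
loop_bar [ 0.5438 -0.1415  0.1899] scene@z [ 0.5446 -0.1398] top@z [ 0.5443 -0.1418]
shackle [ 0.5437 -0.1444  0.319 ] scene@z [ 0.5388 -0.1455] top@z [ 0.5472 -0.1456]
scene front 166 mean [0.4164 0.0548 0.0354] zmax 0.0561 top mean [0.4167 0.0556 0.0504] 58 [0.405 0.05  0.01 ] [0.429 0.062 0.056]
scene rear 166 mean [0.5061 0.0516 0.0351] zmax 0.0573 top mean [0.5064 0.0523 0.05  ] 62 [0.494 0.048 0.01 ] [0.519 0.058 0.057]Traceback (most recent call last):
  File "<stdin>", line 17, in <module>
  File "<stdin>", line 6, in cloud
  File "h.py", line 16, in pt
    o,v=ray(n,row,col); return o+v*d
        ~~~^^^^^^^^^^^
  File "h.py", line 10, in ray
    f,cx,cy,k,o,M=cal(n)
                  ~~~^^^
  File "h.py", line 5, in cal
    c=bot.get_calibration(n); f=240/np.tan(np.radians(c["vertical_fov"])/2)
ValueError: time passes only in moves, steps and waits
```

```bash
python3 - <<'E'
s=open("h.py").read()
s=s.replace("def cal(n):","import functools\n@functools.lru_cache(None)\ndef cal(n):")
open("h.py","w").write(s)
E
python3 - <<'E'
from h import *
def cloud(n,mask):
    d=np.load(f"{n}0.npy"); rs,cs=np.where(mask&(d>0)); return np.array([pt(n,r,c,d[r,c]) for r,c in zip(rs,cs)]),rs,cs
for n in("scene","top"):
    im=cv2.imread(f"pics/{n}0.png"); hsv=cv2.cvtColor(im,cv2.COLOR_BGR2HSV)
    m=(cv2.inRange(hsv,(105,170,60),(125,255,255))>0)
    P,rs,cs=cloud(n,m)
    k=(P[:,0]>.35)&(P[:,0]<.58)&(abs(P[:,1]-.055)<.06)
    P=P[k]
    for nm,s in (("front",P[:,0]<.47),("rear",P[:,0]>=.47)):
        Q=P[s]; t=Q[Q[:,2]>np.percentile(Q[:,2],97)-.008] 
        print(n,nm,len(Q),"zmax",Q[:,2].max().round(4),"top mean",np.round(t.mean(0),4),len(t), t.min(0).round(3),t.max(0).round(3))
    m=(cv2.inRange(hsv,(18,130,60),(32,255,255))>0)
    P,rs,cs=cloud(n,m); k=(abs(P[:,0]-.544)<.05)&(abs(P[:,1]+.141)<.06)
    P=P[k]; print(n,"yellow",len(P),P.min(0).round(3),P.max(0).round(3))
    Q=P[P[:,2]<.2]
    if len(Q)>4:
        u,s,v=np.linalg.svd(Q-Q.mean(0)); print("bar",len(Q),Q.mean(0).round(4),"dir",v[0].round(3),(s/np.sqrt(len(Q))).round(4))
d=np.load("top0.npy"); P=np.array([pt("top",r,c,d[r,c]) for r in range(215,270) for c in range(325,420)])
Q=P[(P[:,2]>.225)&(P[:,2]<.315)]; print(Q.min(0).round(3),Q.max(0).round(3))
b=Q[(abs(Q[:,2]-.250)<.008)]; u,s,v=np.linalg.svd(b-b.mean(0),full_matrices=False); print("crossbar",len(b),b.mean(0).round(4),v[0].round(3),(s/np.sqrt(len(b))).round(4))
t=Q[Q[:,2]>.27]
for sgn in(1,-1):
    w=t[sgn*(t[:,1]+.141)>.02]; print(w.mean(0).round(4),len(w),w.min(0).round(3),w.max(0).round(3))
print(bot.observe()["clock"])
E
```

```text
scene front 166 zmax 0.0561 top mean [0.4169 0.0559 0.0521] 44 [0.406 0.05  0.047] [0.428 0.062 0.056]
scene rear 166 zmax 0.0573 top mean [0.5069 0.0528 0.0517] 47 [0.495 0.048 0.047] [0.519 0.058 0.057]
scene yellow 160 [ 0.535 -0.166  0.189] [ 0.55  -0.12   0.422]
bar 54 [ 0.5414 -0.1435  0.1927] dir [-0.221 -0.975  0.021] [0.0152 0.0029 0.0013]
top front 46 zmax 0.0579 top mean [0.4186 0.0588 0.0545] 45 [0.408 0.054 0.05 ] [0.43  0.064 0.058]
top rear 45 zmax 0.0569 top mean [0.5087 0.0554 0.0532] 45 [0.496 0.051 0.048] [0.52  0.06  0.057]
top yellow 104 [ 0.532 -0.158  0.189] [ 0.551 -0.123  0.424]
bar 32 [ 0.544  -0.1416  0.1916] dir [-0.213 -0.977 -0.022] [0.0109 0.0018 0.0008]
[ 0.517 -0.214  0.246] [ 0.57  -0.066  0.314]
crossbar 667 [ 0.5427 -0.1388  0.2513] [-0.229 -0.974 -0.   ] [0.039  0.0063 0.0018]
[ 0.5543 -0.0891  0.2965] 229 [ 0.544 -0.102  0.27 ] [ 0.567 -0.077  0.31 ]
[ 0.5317 -0.1899  0.2962] 240 [ 0.52  -0.204  0.27 ] [ 0.545 -0.179  0.309]
0.9
```

Run:
```python
from h import *
H={}
for n in("scene","top"):
    d=np.load(f"{n}0.npy")
    for r in range(0,480,2):
        for c in range(0,640,2):
            if d[r,c]>0:
                p=pt(n,r,c,d[r,c]); k=(int(p[0]//.05),int(p[1]//.05)); H.setdefault(k,[]).append(p[2])
print("      y:",[round(j*.05,2) for j in range(15,-7,-1)])
for i in range(0,17): print("x%.2f"%(i*.05),[int(1000*np.percentile(H[(i,j)],98)) if (i,j) in H else None for j in range(15,-7,-1)])
```

```text
y: [0.75, 0.7, 0.65, 0.6, 0.55, 0.5, 0.45, 0.4, 0.35, 0.3, 0.25, 0.2, 0.15, 0.1, 0.05, 0.0, -0.05, -0.1, -0.15, -0.2, -0.25, -0.3]
x0.00 [None, None, None, 158, 125, 113, 112, 2, 3, None, None, -736, -635, None, None, None, None, 338, 331, 2, -132, -118]
x0.05 [None, None, 194, 184, 144, 130, 110, 113, 113, 4, 4, 1, 2, 12, 469, 466, 401, 378, 12, 2, -116, -105]
x0.10 [-737, -735, 223, 183, 164, 147, 134, 116, 115, 114, 108, 3, 3, 535, 525, 15, 16, 13, 4, 2, -731, -108]
x0.15 [None, 262, 250, 203, 511, 548, 162, 149, 129, 143, 131, 4, 4, 3, 4, 0, 0, -6, 0, 0, -730, -730]
x0.20 [None, 278, 232, 238, 512, 534, 549, 167, 165, 175, 28, 29, 4, 5, 4, 4, 2, None, -734, -731, -732, -732]
x0.25 [331, 269, 275, 331, 508, 534, 542, 198, 210, 192, 29, 29, 4, 4, 3, 4, 4, 3, 2, None, -730, -731]
x0.30 [361, 296, 293, 294, 274, 250, 240, 225, 243, 23, 29, 27, 4, 4, 4, 5, 4, 4, 3, 3, 1, None]
x0.35 [373, 374, 329, 313, 294, 274, 272, 279, 252, 23, 5, 6, 11, 8, 5, 4, 4, 11, 4, 23, 23, 3]
x0.40 [329, 375, 375, 374, 316, 310, 315, 311, 23, 60, 59, 26, 4, 8, 55, 9, 3, 13, 4, 21, 21, 4]
x0.45 [None, None, 343, 373, 374, 331, 345, 312, 28, 35, 55, 23, 4, 61, 129, 122, 4, 16, 4, 4, 4, 4]
x0.50 [None, None, None, 311, 369, 368, 360, 22, 58, 36, 44, 23, 30, 25, 54, 28, 4, 306, 420, 403, 304, 4]
x0.55 [None, None, 3, 3, 4, 295, 5, 22, 60, 21, 23, 179, 181, 178, 27, 4, 5, 307, 415, 414, 9, 14]
x0.60 [3, 4, 4, 5, 4, 4, 4, 4, 4, 23, 23, 99, 64, 145, 86, 4, 5, 4, 413, 419, 12, 4]
x0.65 [4, 4, 4, 4, 5, 270, 251, 165, 541, 5, 4, 4, 5, 33, 112, 112, 201, 4, 112, 420, 10, 4]
x0.70 [357, 5, 4, 4, 287, 285, 249, 270, 559, 551, 531, 486, 4, 4, 108, 283, 274, 233, 207, 4, 4, 5]
x0.75 [359, 359, 357, None, 286, 250, 287, 285, 265, 267, 529, 511, 490, 483, 468, 406, 317, 272, 231, 187, 20, 17]
x0.80 [412, 403, 360, 379, 349, 286, 287, 281, 286, 266, 252, 248, 479, 477, 422, 393, 363, 310, 267, 236, 19, 19]
```

```bash
python3 -m inch '[{"dz":-30,"hand":-1},{"dz":-30},{"dz":-30},{"dz":-30},{"dx":-10,"dy":-35,"rz":-0.09},{"dx":-10,"dy":-35,"rz":-0.09},{"dx":-10,"dy":-35,"rz":-0.09},{"dx":-10,"dy":-35,"rz":-0.093}]'
python3 - <<'E'
from h import *
s=bot.observe(); print({k:np.round(v,3).tolist() for k,v in s.items()})
E
```

```text
{'clock': 0.9, 'qpos': [-1.242, 0.521, -0.036, 1.6, 0.021, 1.021, -0.113], 'qd': [0.001, 0.001, -0.0, 0.001, -0.0, 0.001, -0.0], 'joint_efforts': [-0.001, -92.682, 1.978, -37.024, 0.018, 0.002, -0.0], 'position': [0.243, 0.576, 0.231], 'tool_rot': [-3.142, 0.0, 2.743], 'force': [-0.65, -0.548, 0.477], 'moment': [-0.004, -0.043, 0.024], 'grip_width': 0.085}schema error: expected keys dx, dy, dz, rx, ry, rz, hand
```

```bash
python3 -m inch '[{"dx":0,"dy":0,"dz":-30,"rx":0,"ry":0,"rz":0,"hand":-1},{"dx":0,"dy":0,"dz":-30,"rx":0,"ry":0,"rz":0,"hand":-1},{"dx":0,"dy":0,"dz":-30,"rx":0,"ry":0,"rz":0,"hand":-1},{"dx":0,"dy":0,"dz":-30,"rx":0,"ry":0,"rz":0,"hand":-1},{"dx":-10,"dy":-35,"dz":0,"rx":0,"ry":0,"rz":-0.09,"hand":-1},{"dx":-10,"dy":-35,"dz":0,"rx":0,"ry":0,"rz":-0.09,"hand":-1},{"dx":-10,"dy":-35,"dz":0,"rx":0,"ry":0,"rz":-0.09,"hand":-1},{"dx":-10,"dy":-35,"dz":0,"rx":0,"ry":0,"rz":-0.093,"hand":-1}]'
python3 - <<'E'
from h import *
s=bot.observe(); print({k:np.round(v,3).tolist() for k,v in s.items()})
E
```

```text
clock: 1.7
position: [0.2444, 0.4297, 0.3513]
tool_rot: [3.141, 0.0, 3.11]
force: [1.6, -0.4, -0.3]
grip_width: 0.0855
{'clock': 1.7, 'qpos': [-1.104, 0.196, -0.082, 1.766, 0.017, 1.18, 0.348], 'qd': [0.444, -0.513, -0.037, 0.66, -0.026, -0.154, 1.319], 'joint_efforts': [-8.109, -55.553, -1.077, -43.137, -0.02, 0.476, -4.794], 'position': [0.244, 0.43, 0.351], 'tool_rot': [3.141, 0.0, 3.11], 'force': [1.599, -0.43, -0.281], 'moment': [0.006, -0.068, 0.07], 'grip_width': 0.085}
```

```bash
python3 -m inch '[{"dx":-12,"dy":-37,"dz":0,"rx":0,"ry":0,"rz":0,"hand":-1},{"dx":-12,"dy":-37,"dz":0,"rx":0,"ry":0,"rz":0,"hand":-1},{"dx":-12,"dy":-37,"dz":0,"rx":0,"ry":0,"rz":0,"hand":-1},{"dx":-12,"dy":-37,"dz":0,"rx":0,"ry":0,"rz":0,"hand":-1},{"dx":-12,"dy":-37,"dz":0,"rx":0,"ry":0,"rz":0,"hand":-1},{"dx":-12,"dy":-37,"dz":0,"rx":0,"ry":0,"rz":0,"hand":-1},{"dx":-12,"dy":-37,"dz":0,"rx":0,"ry":0,"rz":0,"hand":-1},{"dx":-12,"dy":-37,"dz":0,"rx":0,"ry":0,"rz":0,"hand":-1},{"dx":-12,"dy":-37,"dz":0,"rx":0,"ry":0,"rz":0,"hand":-1},{"dx":0,"dy":0,"dz":0,"rx":0,"ry":0,"rz":0,"hand":-1}]'
python3 - <<'E'
from h import *
s=bot.observe(); print({k:np.round(v,3).tolist() for k,v in s.items()})
E
```

```text
clock: 2.7
position: [0.3415, 0.0907, 0.3516]
tool_rot: [3.141, 0.001, 3.1]
force: [-0.4, -0.0, -0.4]
grip_width: 0.0852
{'clock': 2.7, 'qpos': [-0.71, -0.087, 0.262, 2.065, 0.025, 1.16, 1.071], 'qd': [-0.043, 0.017, -0.09, -0.012, -0.025, -0.006, -0.1], 'joint_efforts': [2.944, -28.601, 2.163, -39.308, 0.536, 0.103, 2.52], 'position': [0.341, 0.091, 0.352], 'tool_rot': [3.141, 0.001, 3.1], 'force': [-0.354, -0.017, -0.38], 'moment': [0.032, -0.003, -0.019], 'grip_width': 0.085}
```

```bash
python3 -m inch '[{"dx":-12,"dy":-8,"dz":35,"rx":0,"ry":0,"rz":0,"hand":-1},{"dx":-12,"dy":-8,"dz":35,"rx":0,"ry":0,"rz":0,"hand":-1},{"dx":-12,"dy":-8,"dz":35,"rx":0,"ry":0,"rz":0,"hand":-1},{"dx":-12,"dy":-8,"dz":35,"rx":0,"ry":0,"rz":0,"hand":-1},{"dx":0,"dy":0,"dz":0,"rx":0,"ry":-0.105,"rz":0,"hand":-1},{"dx":0,"dy":0,"dz":0,"rx":0,"ry":-0.105,"rz":0,"hand":-1},{"dx":0,"dy":0,"dz":0,"rx":0,"ry":-0.105,"rz":0,"hand":-1},{"dx":0,"dy":0,"dz":0,"rx":0,"ry":-0.105,"rz":0,"hand":-1},{"dx":0,"dy":0,"dz":0,"rx":0,"ry":-0.105,"rz":0,"hand":-1},{"dx":0,"dy":0,"dz":0,"rx":0,"ry":0,"rz":0,"hand":-1}]'
python3 - <<'E'
from h import *
s=bot.observe(); print({k:np.round(v,3).tolist() for k,v in s.items()}); print(R.from_euler('xyz',s["tool_rot"]).as_matrix().round(3))
E
```

```text
clock: 3.7
position: [0.3861, 0.0523, 0.2062]
tool_rot: [-3.112, 0.307, 3.112]
force: [-0.2, -0.1, 0.1]
grip_width: 0.0853
{'clock': 3.7, 'qpos': [-0.476, 0.052, 0.053, 2.424, 0.384, 0.428, 0.782], 'qd': [-0.108, -0.003, 0.165, -0.007, -0.062, -0.005, 0.065], 'joint_efforts': [4.813, -33.605, -5.88, -27.998, 1.995, -1.097, -1.566], 'position': [0.386, 0.052, 0.206], 'tool_rot': [-3.112, 0.307, 3.112], 'force': [-0.161, -0.077, 0.053], 'moment': [-0.003, 0.241, -0.023], 'grip_width': 0.085}
[[-0.953  0.039  0.301]
 [ 0.029  0.999 -0.038]
 [-0.302 -0.028 -0.953]]
```

```bash
python3 -m inch '[{"dx":6,"dy":3,"dz":30,"rx":-0.015,"ry":0,"rz":0,"hand":-1},{"dx":6,"dy":3,"dz":30,"rx":-0.014,"ry":0,"rz":0,"hand":-1},{"dx":6,"dy":3,"dz":30,"rx":0,"ry":0,"rz":0,"hand":-1},{"dx":5,"dy":2,"dz":30,"rx":0,"ry":0,"rz":0,"hand":-1},{"dx":0,"dy":0,"dz":0,"rx":0,"ry":-0.03,"rz":0,"hand":-1},{"dx":0,"dy":0,"dz":0,"rx":0,"ry":0,"rz":0,"hand":-1}]'
python3 - <<'E'
from h import *
s=bot.observe(); print({k:np.round(v,3).tolist() for k,v in s.items()}); print(R.from_euler('xyz',s["tool_rot"]).as_matrix().round(3))
E
```

```text
clock: 4.3
position: [0.3844, 0.0387, 0.1611]
tool_rot: [-3.045, 0.278, 3.133]
force: [0.6, -0.9, 0.1]
grip_width: 0.0853
{'clock': 4.3, 'qpos': [0.184, 0.22, -0.686, 2.43, 0.846, 0.479, 0.323], 'qd': [-0.127, -0.034, 0.181, -0.005, -0.091, -0.04, 0.094], 'joint_efforts': [6.805, -41.488, -10.252, -23.059, 3.104, 0.899, -2.479], 'position': [0.384, 0.039, 0.161], 'tool_rot': [-3.045, 0.278, 3.133], 'force': [0.633, -0.875, 0.135], 'moment': [0.049, 0.321, -0.02], 'grip_width': 0.085}
[[-0.961  0.035  0.273]
 [ 0.009  0.995 -0.098]
 [-0.275 -0.092 -0.957]]
```

```bash
cat > kin.py <<'E'
import numpy as np, itertools
from scipy.spatial.transform import Rotation as R
from scipy.optimize import least_squares
D=[([-1.2422,.522,-.0363,1.6,.0212,1.0211,-.1128],[.2426,.5756,.2307],[-3.1405,.0001,2.7427]),
([-1.104,.196,-.082,1.766,.017,1.18,.348],[.2444,.4297,.3513],[3.141,0,3.11]),
([-.71,-.087,.262,2.065,.025,1.16,1.071],[.3415,.0907,.3516],[3.141,.001,3.1]),
([-.476,.052,.053,2.424,.384,.428,.782],[.3861,.0523,.2062],[-3.112,.307,3.112]),
([.184,.22,-.686,2.43,.846,.479,.323],[.3844,.0387,.1611],[-3.045,.278,3.133])]
def fk(q,P,S):
    o1,x0,h,L1,a1,L2,a2,L3,o7,a3=P
    T=R.from_euler('z',S[0]*q[0]+o1); p=np.array([0,0,h])
    T_=T; p=p+T_.apply([x0,0,0])
    T_=T_*R.from_euler('y',q[1])*R.from_euler('z',S[1]*q[2])
    p=p+T_.apply([a1,0,L1])
    T_=T_*R.from_euler('y',q[3])
    p=p+T_.apply([a2,0,L2])
    T_=T_*R.from_euler('z',S[2]*q[4])*R.from_euler('y',q[5])
    p=p+T_.apply([a3,0,L3])
    T_=T_*R.from_euler('z',S[3]*q[6]+o7)
    return p,T_
def res(P,S):
    r=[]
    for q,p,e in D:
        a,T=fk(q,P,S); r+=list((a-p)*5); r+=list((T.inv()*R.from_euler('xyz',e)).as_rotvec())
    return np.array(r)
if __name__=="__main__":
    out=[]
    for S in itertools.product([1,-1],repeat=4):
        for o7 in (0,np.pi/2,-np.pi/2,np.pi):
            s=least_squares(res,[0,0,.3,.35,0,.35,0,.25,o7,0],args=(S,)); out.append((s.cost,S,s.x))
    out.sort(key=lambda t:t[0])
    for c,S,x in out[:4]: print(c,S,x.round(3))
    print(res(out[0][2],out[0][1]).reshape(-1,6).round(4))
E
python3 kin.py
```

```text
0.006740460980320222 (-1, -1, -1, -1) [-0.114 -0.019  0.474  0.533 -0.002  0.464  0.027  0.442  1.459  0.003]
0.006740460980320283 (-1, -1, -1, -1) [-0.114 -0.019  0.474  0.533 -0.002  0.464  0.027  0.442  1.459  0.003]
0.0067404609803321846 (-1, -1, -1, -1) [-1.140e-01 -1.900e-02  4.740e-01  5.330e-01 -2.000e-03  4.640e-01
  2.700e-02  4.420e-01 -4.825e+00  3.000e-03]
0.006740460980336197 (-1, -1, -1, -1) [-0.114 -0.019  0.474  0.533 -0.002  0.464  0.027  0.442  1.459  0.003]
[[ 0.046  -0.0299 -0.0092 -0.     -0.0001 -0.002 ]
 [-0.0096  0.0305  0.0093 -0.0002 -0.0001 -0.0024]
 [-0.0474  0.0591  0.0051 -0.0007 -0.0001 -0.0014]
 [ 0.0073 -0.0177 -0.0167 -0.0335 -0.0049  0.0034]
 [-0.0006  0.023   0.0115 -0.0299 -0.0119  0.0024]]
```

```bash
cat > kin2.py <<'E'
import numpy as np
from kin import D
from scipy.spatial.transform import Rotation as R
from scipy.optimize import least_squares
lo=np.array([-2.91,-.3,-1.5,.17,-1.26,.16,-2.52]);hi=np.array([2.91,2.13,1.42,2.43,4.41,1.93,2.52])
ey=lambda a:R.from_euler('y',a); ez=lambda a:R.from_euler('z',a)
def fk(q,P):
    o1,x0,y0,h,L1,a1,b1,L2,a2,b2,L3,o3,o5,o7=P
    T=ez(-q[0]+o1); p=np.array([0,0,h])+T.apply([x0,y0,0])
    T=T*ey(q[1])*ez(-q[2]+o3); p=p+T.apply([a1,b1,L1])
    T=T*ey(q[3]); p=p+T.apply([a2,b2,L2])
    T=T*ez(-q[4]+o5)*ey(q[5]); p=p+T.apply([0,0,L3])
    return p,T*ez(-q[6]+o7)
def res(P):
    r=[]
    for q,p,e in D:
        a,T=fk(q,P); r+=list((a-p)*5); r+=list((T.inv()*R.from_euler('xyz',e)).as_rotvec())
    P=np.array(P); return np.concatenate([r,1e-2*P[[1,2,5,6,8,9]],1e-3*P[[0,11,12]]])
def fit():
    return least_squares(res,[0,0,0,.4,.5,0,0,.46,0,0,.4,0,0,1.57]).x
P0=fit()
def ik(p,Rm,q0):
    Rt=R.from_matrix(Rm)
    f=lambda q:np.concatenate([(lambda a,T:np.concatenate([(a-p)*10,(T.inv()*Rt).as_rotvec()*3]))(*fk(q,P0)),1e-3*(q-q0)])
    s=least_squares(f,np.clip(q0,lo+1e-3,hi-1e-3),bounds=(lo,hi)); a,T=fk(s.x,P0)
    return s.x,np.linalg.norm(a-p),(T.inv()*Rt).magnitude()
if __name__=="__main__":
    print(P0.round(3)); print(res(P0)[:len(D)*6].reshape(-1,6).round(4))
E
python3 kin2.py
```

```text
[-1.000e-03 -1.000e-03 -2.100e-02  3.250e-01  5.300e-01  0.000e+00
 -1.900e-02  4.220e-01  1.000e-03 -1.900e-02  3.320e-01 -1.000e-03
  0.000e+00  1.569e+00]
[[-0.0001 -0.0004 -0.0003 -0.      0.0002  0.0001]
 [ 0.0005  0.0006  0.0002 -0.0002 -0.0001 -0.0003]
 [-0.0006 -0.0002  0.0004 -0.0004 -0.0002  0.0007]
 [ 0.0003  0.0005  0.0001  0.0003  0.0001  0.    ]
 [-0.0003 -0.0003 -0.0004  0.0003  0.0001 -0.0005]]
```

```bash
cat > goto.py <<'E'
import numpy as np
from scipy.spatial.transform import Rotation as R
from workcell import bot
def Rt(yaw,E):
    f=np.array([np.cos(yaw),np.sin(yaw),0]); y=np.array([-np.sin(yaw),np.cos(yaw),0]); z=np.cos(E)*f-np.array([0,0,np.sin(E)])
    return np.c_[np.cross(y,z),y,z]
def delta(p,Rm,s=None):
    s=s or bot.observe(); R0=R.from_euler('xyz',s["tool_rot"]).as_matrix(); 
    return (R0.T@(np.array(p)-s["position"])*1000).round(1),R.from_matrix(R0.T@Rm).as_rotvec().round(4)
E
python3 - <<'E'
from goto import *; from kin2 import *
s=bot.observe(); q=np.array(s["qpos"]); psi=np.radians(-2.1); f=np.array([np.cos(psi),np.sin(psi),0])
for E in(76,78,80):
    M=Rt(psi,np.radians(E)); G=np.array([.4185,.058,.036])-.004*f; T=G+.019*M[:,2]
    for b in(0,.08):
        p=T-b*M[:,2]; x,e,r=ik(p,M,np.array([-.2,.1,0,2.3,0,.6,1.4])); x2,e2,r2=ik(p,M,q)
        print(E,b,p.round(4),x.round(2),round(e,4),round(r,3),'|',x2.round(2),round(e2,4),round(r2,3))
    print(delta(T-.08*M[:,2],M))
E
```

```text
76 0 [0.4191 0.058  0.0176] [ 0.25  0.71 -0.76  2.41  1.72  0.55 -0.45] 0.0 0.0 | [ 0.3   0.73 -0.82  2.41  1.7   0.6  -0.43] 0.0 0.0
76 0.08 [0.3998 0.0587 0.0952] [ 0.25  0.45 -0.75  2.43  1.25  0.43 -0.06] 0.0 0.0 | [ 0.25  0.45 -0.75  2.43  1.25  0.43 -0.06] 0.0 0.0
(array([ 3.5, 26.5, 65.3]), array([-0.0889,  0.0353,  0.0251]))
78 0 [0.4185 0.058  0.0174] [ 0.17  0.67 -0.64  2.39  1.64  0.45 -0.38] 0.0 0.0 | [ 0.25  0.7  -0.75  2.39  1.62  0.52 -0.34] 0.0 0.0
78 0.08 [0.4018 0.0586 0.0957] [-0.37  0.38  0.02  2.43  0.46  0.16  0.73] 0.0 0.0 | [ 0.13  0.42 -0.58  2.4   1.04  0.36  0.16] 0.0 0.0
(array([ 1.4, 26.5, 65.4]), array([-0.0894,  0.0702,  0.0236]))
80 0 [0.4178 0.058  0.0173] [ 0.03  0.63 -0.44  2.38  1.52  0.31 -0.27] 0.0 0.0 | [ 0.2   0.67 -0.66  2.37  1.5   0.45 -0.24] 0.0 0.0
80 0.08 [0.4039 0.0585 0.0961] [-0.47  0.39  0.16  2.4   0.01  0.19  1.2 ] 0.0 0.0 | [ 0.17  0.43 -0.62  2.37  0.93  0.4   0.29] 0.0 0.0
(array([-0.8, 26.5, 65.6]), array([-0.0898,  0.1051,  0.022 ]))
```

```bash
python3 -m inch '[{"dx":0,"dy":7,"dz":10,"rx":-0.03,"ry":0.025,"rz":0.008,"hand":-1},{"dx":0,"dy":7,"dz":10,"rx":-0.03,"ry":0.025,"rz":0.008,"hand":-1},{"dx":0,"dy":7,"dz":15,"rx":-0.03,"ry":0.02,"rz":0.008,"hand":-1},{"dx":1,"dy":5,"dz":15,"rx":0,"ry":0,"rz":0,"hand":-1},{"dx":0,"dy":0,"dz":0,"rx":0,"ry":0,"rz":0,"hand":-1},{"dx":0,"dy":0,"dz":0,"rx":0,"ry":0,"rz":0,"hand":-1}]'
cat > st.py <<'E'
from goto import *
import sys
s=bot.observe(); print(round(s["clock"],2),"q",np.round(s["qpos"],2),"p",np.round(s["position"],4),"F",np.round(s["force"],1),"M",np.round(s["moment"],2),"w",round(s["grip_width"],4))
if len(sys.argv)>3:
    x,y,z,yaw,E=map(float,sys.argv[1:6]); d,r=delta([x,y,z],Rt(np.radians(yaw),np.radians(E)),s); print("delta mm",d,"rad",r)
E
python3 st.py .4018 .0586 .0957 -2.1 78;python3 st.py .4185 .058 .0174 -2.1 78
```

```text
clock: 4.9
position: [0.3962, 0.0632, 0.1119]
tool_rot: [-3.14, 0.211, 3.109]
force: [-0.1, -0.8, -0.1]
grip_width: 0.0855
4.9 q [ 0.14  0.37 -0.61  2.4   0.93  0.38  0.25] p [0.3962 0.0632 0.1119] F [-0.1 -0.8 -0.1] M [0.05 0.19 0.03] w 0.0855
delta mm [-2.2 -4.4 17.1] rad [-0.0005  0.0018  0.0035]
4.9 q [ 0.14  0.37 -0.61  2.4   0.93  0.38  0.25] p [0.3962 0.0632 0.1119] F [-0.1 -0.8 -0.1] M [0.05 0.19 0.03] w 0.0855
delta mm [-2.1 -4.3 97.1] rad [-0.0005  0.0018  0.0035]
```

```bash
python3 -m inch '[{"dx":-1,"dy":-2,"dz":17,"rx":0,"ry":0,"rz":0.003,"hand":-1},{"dx":-1,"dy":-2,"dz":15,"rx":0,"ry":0,"rz":0,"hand":-1},{"dx":0,"dy":0,"dz":15,"rx":0,"ry":0,"rz":0,"hand":-1},{"dx":0,"dy":0,"dz":15,"rx":0,"ry":0,"rz":0,"hand":-1},{"dx":0,"dy":0,"dz":0,"rx":0,"ry":0,"rz":0,"hand":-1}]';python3 st.py .4185 .058 .0174 -2.1 78
```

```text
clock: 5.4
position: [0.4113, 0.0582, 0.0512]
tool_rot: [-3.141, 0.211, 3.105]
force: [-0.8, -0.1, 0.5]
grip_width: 0.0853
5.4 q [-0.01  0.52 -0.41  2.41  1.43  0.28 -0.22] p [0.4113 0.0582 0.0512] F [-0.8 -0.1  0.5] M [0.06 0.16 0.01] w 0.0853
delta mm [ 0.1  0.  34.6] rad [-0.0007  0.002  -0.0004]
```

Run:
```python
from h import *
for n in("scene","top"):
    p,d=bot.grab_frame(n); np.save(f"{n}1.npy",d)
    a=p[200:350,180:330] if n=="scene" else p[240:380,200:340]
    cv2.imwrite(f"pics/{n}1.png",cv2.resize(a[:,:,::-1],None,fx=4,fy=4,interpolation=cv2.INTER_CUBIC))
```

```text
(no output)
```

View pics/scene1.png

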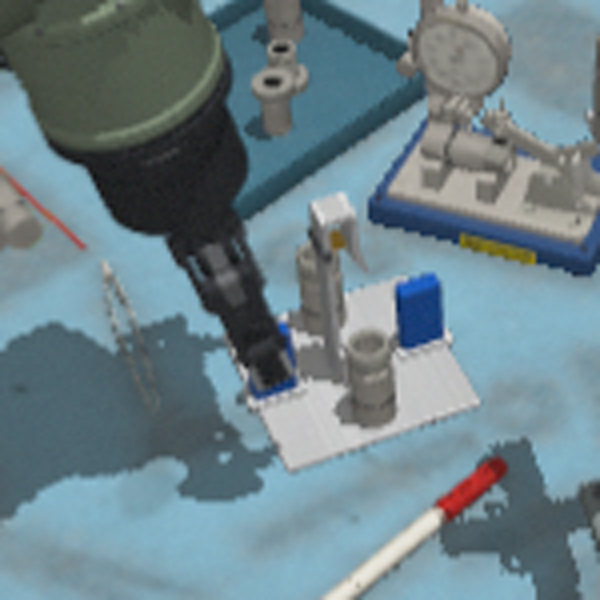

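View pics/top1.png

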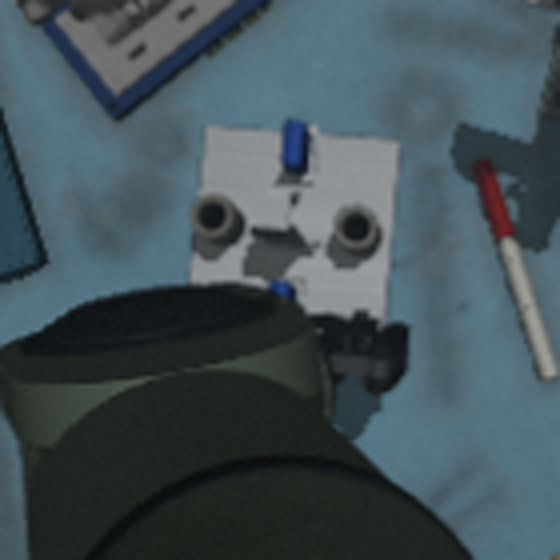

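The scene crop shows the near finger beside the front tab at (270,370), and the mast is clear of the gripper body. In the top crop the tab shows at (280,290), just ahead of the wrist. I'll finish the descent and close.

```bash
python3 -m inch '[{"dx":0,"dy":0,"dz":12,"rx":0,"ry":0,"rz":0,"hand":-1},{"dx":0,"dy":0,"dz":12,"rx":0,"ry":0,"rz":0,"hand":-1},{"dx":0,"dy":0,"dz":10,"rx":0,"ry":0,"rz":0,"hand":-1},{"dx":0,"dy":0,"dz":0,"rx":0,"ry":0,"rz":0,"hand":-1},{"dx":0,"dy":0,"dz":0,"rx":0,"ry":0,"rz":0,"hand":0.4}]' 40;python3 st.py .4185 .058 .0174 -2.1 78
```

```text
clock: 6.0
position: [0.4184, 0.058, 0.0191]
tool_rot: [3.141, 0.212, 3.103]
force: [1.3, 0.9, 0.6]
grip_width: 0.0734
6.0 q [ 0.02  0.62 -0.45  2.4   1.7   0.33 -0.47] p [0.4184 0.058  0.0191] F [1.3 0.9 0.6] M [ 0.02  0.25 -0.04] w 0.0734
delta mm [0.3 0.  1.7] rad [ 0.0003  0.0027 -0.0018]
```

```bash
python3 -m inch '[{"dx":0,"dy":0,"dz":0,"rx":0,"ry":0,"rz":0,"hand":1},{"dx":0,"dy":0,"dz":0,"rx":0,"ry":0,"rz":0,"hand":1},{"dx":0,"dy":0,"dz":0,"rx":0,"ry":0,"rz":0,"hand":1},{"dx":0,"dy":0,"dz":0,"rx":0,"ry":0,"rz":0,"hand":1},{"dx":0,"dy":0,"dz":0,"rx":0,"ry":0,"rz":0,"hand":1},{"dx":0,"dy":0,"dz":0,"rx":0,"ry":0,"rz":0,"hand":1},{"dx":0,"dy":0,"dz":0,"rx":0,"ry":0,"rz":0,"hand":1},{"dx":0,"dy":0,"dz":0,"rx":0,"ry":0,"rz":0,"hand":1}]' 40;python3 st.py .4185 .058 .0174 -2.1 78
```

```text
clock: 6.8
position: [0.4184, 0.0585, 0.0186]
tool_rot: [3.141, 0.212, 3.104]
force: [-1.7, 0.7, 11.0]
grip_width: 0.0117
6.8 q [ 0.02  0.62 -0.45  2.4   1.7   0.33 -0.47] p [0.4184 0.0585 0.0186] F [-1.7  0.7 11. ] M [0.03 0.21 0.13] w 0.0117
delta mm [ 0.2 -0.5  1.2] rad [ 0.0009  0.0027 -0.0008]
```

```bash
python3 -m inch '[{"dx":0,"dy":0,"dz":0,"rx":0,"ry":0,"rz":0,"hand":1},{"dx":0,"dy":0,"dz":0,"rx":0,"ry":0,"rz":0,"hand":1},{"dx":-2,"dy":0,"dz":-9.8,"rx":0,"ry":0,"rz":0,"hand":1},{"dx":-3,"dy":0,"dz":-14.7,"rx":0,"ry":0,"rz":0,"hand":1},{"dx":-3,"dy":0,"dz":-14.7,"rx":0,"ry":0,"rz":0,"hand":1},{"dx":0,"dy":0,"dz":0,"rx":0,"ry":0,"rz":0,"hand":1},{"dx":0,"dy":0,"dz":0,"rx":0,"ry":0,"rz":0,"hand":1}]' 110;python3 st.py
python3 - <<'E'
from h import *
for n in("scene","top"):
    p,d=bot.grab_frame(n); np.save(f"{n}2.npy",d)
    a=p[180:330,180:330] if n=="scene" else p[240:380,200:340]
    cv2.imwrite(f"pics/{n}2.png",cv2.resize(a[:,:,::-1],None,fx=4,fy=4,interpolation=cv2.INTER_CUBIC))
E
```

```text
clock: 7.5
position: [0.418, 0.0583, 0.0581]
tool_rot: [3.141, 0.212, 3.104]
force: [-0.1, 0.5, -2.7]
grip_width: 0.0102
7.5 q [-0.05  0.5  -0.36  2.4   1.31  0.26 -0.1 ] p [0.418  0.0583 0.0581] F [-0.1  0.5 -2.7] M [ 0.    0.53 -0.03] w 0.0102
```

View pics/scene2.png

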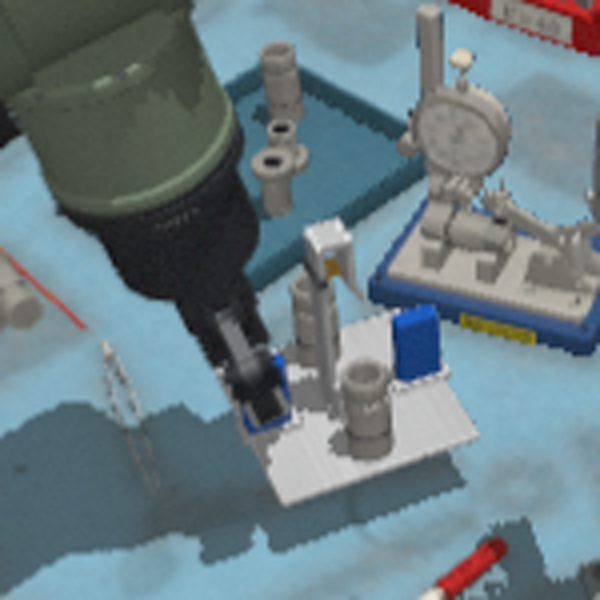

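View pics/top2.png

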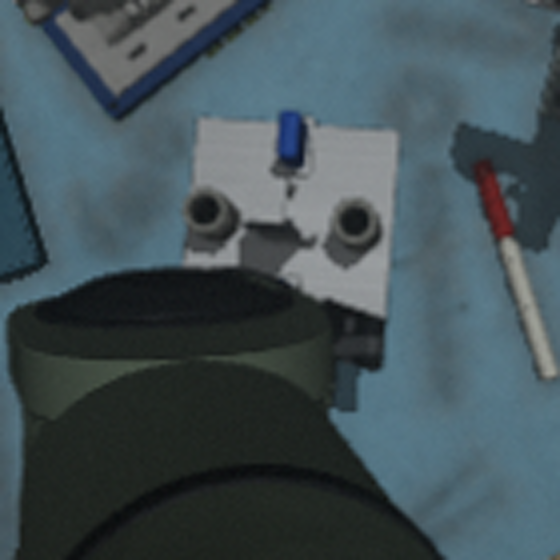

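The carrier has lifted off the bench: its shadow is detached, and the front tab is in the jaws at scene-crop (265,395). Force is about 2.7 N. Next I'll check that it's level and find the in-hand hook offset.

Run:
```python
from h import *
for n in("scene","top"):
    d=np.load(f"{n}2.npy"); P=[]
    for r in range(150,400):
        for c in range(180,350):
            if d[r,c]>0:
                p=pt(n,r,c,d[r,c])
                if .42<p[0]<.54 and -.01<p[1]<.125 and .03<p[2]<.056: P.append(p)
    P=np.array(P); k=np.ones(len(P),bool)
    for _ in range(8):
        A=np.c_[P[k][:,:2]-[.46,.056],np.ones(k.sum())]; x=np.linalg.lstsq(A,P[k][:,2],rcond=None)[0]
        rs=P[:,2]-np.c_[P[:,:2]-[.46,.056],np.ones(len(P))]@x; k=abs(rs)<max(.0015,1*np.std(rs[k]))
    print(n,len(P),k.sum(),"slopes deg",np.degrees(x[:2]).round(2),"z",x[2].round(4))
```

```text
scene 1071 625 slopes deg [0.12 0.19] z 0.045
top 1511 875 slopes deg [-0.4   0.06] z 0.0454
```

```bash
python3 -m inch '[{"dx":-3,"dy":0,"dz":-14.7,"rx":0,"ry":0,"rz":0,"hand":1},{"dx":-4,"dy":0,"dz":-19.6,"rx":0,"ry":0,"rz":0,"hand":1},{"dx":-4,"dy":0,"dz":-19.6,"rx":0,"ry":0,"rz":0,"hand":1},{"dx":-4,"dy":0,"dz":-19.6,"rx":0,"ry":0,"rz":0,"hand":1},{"dx":0,"dy":-20,"dz":0,"rx":0.0065,"ry":0,"rz":0.031,"hand":1},{"dx":0,"dy":-28,"dz":0,"rx":0.0065,"ry":0,"rz":0.031,"hand":1},{"dx":0,"dy":-28,"dz":0,"rx":0.0065,"ry":0,"rz":0.031,"hand":1},{"dx":0,"dy":-28,"dz":0,"rx":0.0065,"ry":0,"rz":0.031,"hand":1},{"dx":0,"dy":-20,"dz":0,"rx":0.0065,"ry":0,"rz":0.031,"hand":1},{"dx":0,"dy":0,"dz":0,"rx":0,"ry":0,"rz":0,"hand":1}]' 110;python3 st.py .4416 -.1174 .1326 -12.9 78
```

```text
clock: 8.6
position: [0.4035, -0.0676, 0.1322]
tool_rot: [3.141, 0.209, 2.941]
force: [0.3, 0.6, -3.5]
grip_width: 0.0106
8.6 q [ 0.48  0.32 -0.58  2.37  0.68  0.37  0.69] p [ 0.4035 -0.0676  0.1322] F [ 0.3  0.6 -3.5] M [ 0.1   0.41 -0.  ] w 0.0106
delta mm [-46.4 -41.2   9.5] rad [ 0.0053 -0.0001  0.0236]
```

```bash
python3 -m inch '[{"dx":-12,"dy":-11,"dz":2.5,"rx":0.001,"ry":0,"rz":0.006,"hand":1},{"dx":-12,"dy":-11,"dz":2.5,"rx":0.001,"ry":0,"rz":0.006,"hand":1},{"dx":-11,"dy":-10,"dz":2.5,"rx":0.001,"ry":0,"rz":0.006,"hand":1},{"dx":-11,"dy":-9,"dz":2,"rx":0.002,"ry":0,"rz":0.005,"hand":1},{"dx":0,"dy":0,"dz":0,"rx":0,"ry":0,"rz":0,"hand":1},{"dx":0,"dy":0,"dz":0,"rx":0,"ry":0,"rz":0,"hand":1}]' 110;python3 st.py .4416 -.1174 .1326 -12.9 78
cat > look.py <<'E'
from h import *
import sys
t=sys.argv[1]; yaw=np.radians(-12.9); f=np.array([np.cos(yaw),np.sin(yaw),0]); l=np.array([-f[1],f[0],0])
det={}
for n in("scene","top"):
    p,d=bot.grab_frame(n); np.save(f"{n}{t}.npy",d); cv2.imwrite(f"pics/{n}{t}_full.png",p[:,:,::-1])
    for k in sys.argv[2:]:
        for r in bot.tip_of(n,k)[:2]:
            rr,c=r["centre"]; z=d[int(np.clip(round(rr),0,479)),int(np.clip(round(c),0,639))]
            print(n,k,round(r["score"],2),np.round([rr,c],1),np.round(pt(n,rr,c,z),4) if z>0 else None)
            det.setdefault(k,{}).setdefault(n,(rr,c))
    r0,r1,c0,c1=(190,300,260,400) if n=="scene" else (210,320,300,430)
    a=p[r0:r1,c0:c1]; cv2.imwrite(f"pics/{n}{t}.png",cv2.resize(a[:,:,::-1],None,fx=5,fy=5,interpolation=cv2.INTER_CUBIC))
T={}
for k,v in det.items():
    if len(v)==2: T[k]=two(("scene",v["scene"]),("top",v["top"])); print("tri",k,T[k].round(4))
if "hook_seat" in T and "loop_bar" in T:
    e=T["hook_seat"]-T["loop_bar"]; print("seat-bar (fwd,left,up) mm",np.round(1000*np.array([e@f,e@l,e[2]]),1))
s=bot.observe(); p=s["position"]; seat=p+.0451*f-.0005*l+[0,0,.1014]; print("seat by TCP",seat.round(4),"clock",s["clock"])
if "loop_bar" in T: e=seat-T["loop_bar"]; print("TCPseat-bar",np.round(1000*np.array([e@f,e@l,e[2]]),1))
E
python3 look.py 3 hook_seat gate_pivot loop_bar
```

```text
clock: 9.2
position: [0.4421, -0.1145, 0.133]
tool_rot: [3.14, 0.21, 2.922]
force: [0.7, 0.9, -3.6]
grip_width: 0.011
9.2 q [ 0.6   0.38 -0.59  2.26  0.64  0.41  0.84] p [ 0.4421 -0.1145  0.133 ] F [ 0.7  0.9 -3.6] M [ 0.12  0.49 -0.05] w 0.011
delta mm [-0.1 -2.9  0.4] rad [0.0029 0.001  0.0051]
scene hook_seat 0.89 [263.7 312.4] [ 0.4865 -0.1338  0.2403]
scene gate_pivot 0.88 [272.8 308. ] [ 0.4778 -0.1333  0.2216]
scene loop_bar 0.71 [274.7 340.4] [ 0.5428 -0.1363  0.1896]
top hook_seat 0.6 [277.1 361.2] [ 0.4862 -0.1233  0.2425]
top gate_pivot 0.56 [283.4 358.4] [ 0.4765 -0.1199  0.227 ]
top loop_bar 0.62 [249.8 368.8] [ 0.5356 -0.1355  0.2494]
tri hook_seat [ 0.4893 -0.1249  0.2312]
tri gate_pivot [ 0.4808 -0.1222  0.21  ]
tri loop_bar [ 0.5437 -0.1409  0.1945]
seat-bar (fwd,left,up) mm [-56.6   3.4  36.6]
seat by TCP [ 0.4861 -0.1251  0.2349] clock 9.6
TCPseat-bar [-59.7   2.5  40.3]
```

View pics/scene3.png

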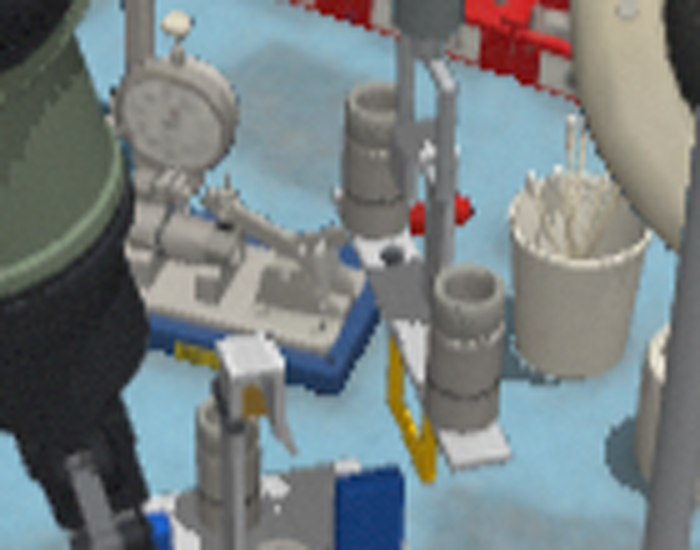

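View pics/top3.png

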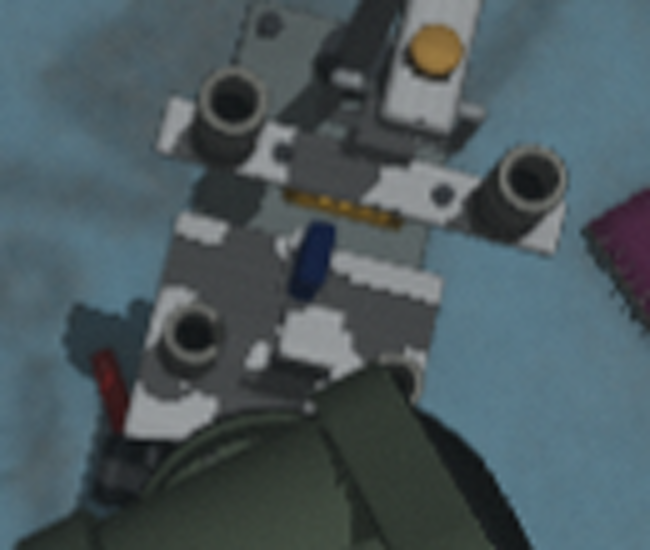

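Scene crop: the hook top is at (255,360), in front of the yellow loop at (410,420), and they're at matching heights. Top crop: the bar (340,208) is straight ahead of the rear tab (315,260). Moving 35 mm forward and centring laterally.

```bash
python3 -m inch '[{"dx":-8,"dy":-1,"dz":1.8,"rx":0.001,"ry":0,"rz":0.002,"hand":1},{"dx":-9,"dy":-1,"dz":2,"rx":0.001,"ry":0,"rz":0.002,"hand":1},{"dx":-9,"dy":-1,"dz":2,"rx":0.001,"ry":0,"rz":0.001,"hand":1},{"dx":-8,"dy":0,"dz":1.8,"rx":0,"ry":0,"rz":0,"hand":1},{"dx":0,"dy":0,"dz":0,"rx":0,"ry":0,"rz":0,"hand":1},{"dx":0,"dy":0,"dz":0,"rx":0,"ry":0,"rz":0,"hand":1}]' 110;python3 st.py .4757 -.1252 .1323 -12.9 78
python3 look.py 4 hook_seat loop_bar
```

```text
clock: 10.2
position: [0.4755, -0.1253, 0.1329]
tool_rot: [-3.141, 0.211, 2.916]
force: [0.3, 0.1, -3.1]
grip_width: 0.0107
10.2 q [ 0.6   0.43 -0.59  2.18  0.63  0.46  0.87] p [ 0.4755 -0.1253  0.1329] F [ 0.3  0.1 -3.1] M [0.09 0.58 0.07] w 0.0107
delta mm [-0.1  0.2  0.6] rad [-0.0001  0.0014 -0.    ]
scene hook_seat 0.98 [261.1 328.4] [ 0.514  -0.1419  0.2411]
scene hook_seat 0.29 [278.  344.4] [ 0.5363 -0.1615  0.2062]
scene loop_bar 0.69 [279.1 340.2] [6.339e-01 1.660e-02 4.000e-04]
top hook_seat 0.75 [259.9 369.8] [ 0.5185 -0.1386  0.2414]
top hook_seat 0.52 [249.8 368.8] [ 0.5354 -0.1354  0.2503]
top loop_bar 0.63 [250.4 369.2] [ 0.5343 -0.1362  0.25  ]
tri hook_seat [ 0.5177 -0.1385  0.2374]
tri loop_bar [ 0.5436 -0.1425  0.185 ]
seat-bar (fwd,left,up) mm [-26.2  -1.9  52.4]
seat by TCP [ 0.5193 -0.1359  0.2346] clock 10.5
TCPseat-bar [-25.2   1.   49.6]
```

View pics/scene4.png

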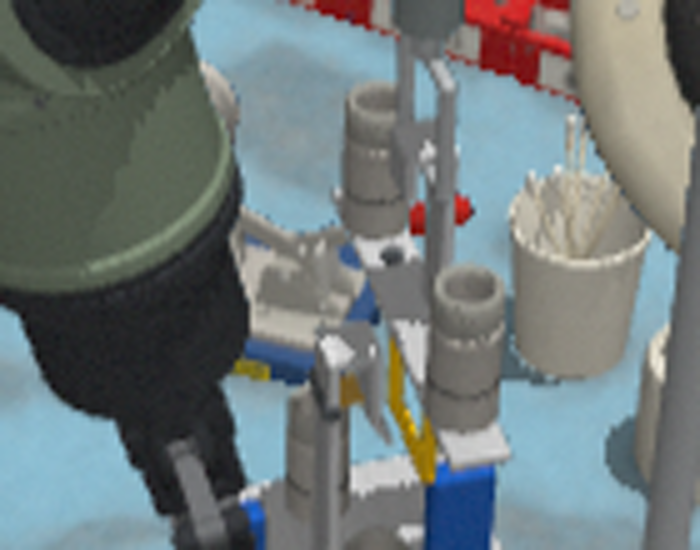

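View pics/top4.png

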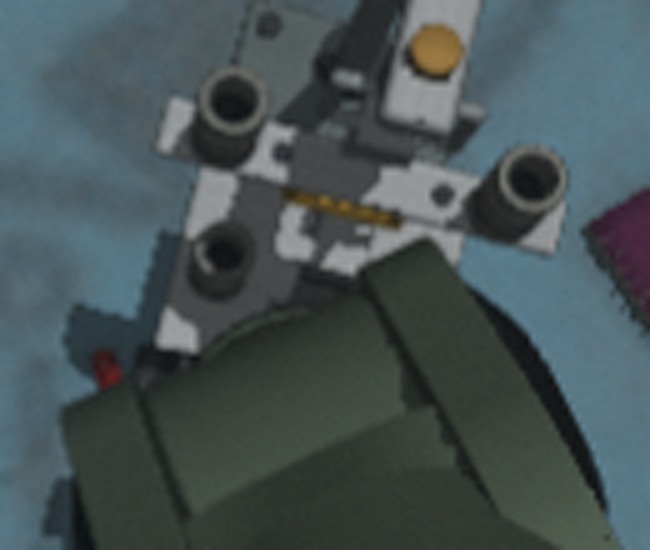

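Run:
```python
from h import *
yaw=np.radians(-12.9); f=np.array([np.cos(yaw),np.sin(yaw),0]); l=np.array([-f[1],f[0],0]); B=np.array([.5437,-.1415,0])
for n in("scene","top"):
    d=np.load(f"{n}4.npy"); im=cv2.imread(f"pics/{n}4_full.png").astype(int)
    A=[];C=[]
    for r in range(80,420):
        for c in range(180,480):
            if d[r,c]>0:
                p=pt(n,r,c,d[r,c]); e=p-B; A.append((e@f,e@l,p[2])); C.append(im[r,c])
    A=np.array(A)*1000;C=np.array(C)
    rob=(C[:,1]>C[:,0]+4)&(C[:,1]>C[:,2]+4)|(C.max(1)<55)
    print(n)
    for z in range(200,560,30):
        k=(A[:,2]>z)&(A[:,2]<=z+30)&(abs(A[:,1])<110)
        a=A[k&rob&(A[:,0]<0)]; b=A[k&~rob&(A[:,0]>-45)]
        print(z,"robot max fwd",a[a[:,0].argmax()].round() if len(a) else None,"| other min fwd",b[b[:,0].argmin()].round() if len(b) else None)
```

```text
scene
200 robot max fwd [ -3. -18. 218.] | other min fwd [-38.  11. 220.]
230 robot max fwd [-73. -20. 230.] | other min fwd [-35.   5. 232.]
260 robot max fwd [-65. -12. 273.] | other min fwd [-13. -53. 263.]
290 robot max fwd [-67. -11. 291.] | other min fwd [-13.  49. 294.]
320 robot max fwd [-67.   5. 346.] | other min fwd [ -9.  -6. 326.]
350 robot max fwd [-70.   0. 350.] | other min fwd [-11.   3. 379.]
380 robot max fwd [-79. -12. 382.] | other min fwd [-23.  -0. 407.]
410 robot max fwd [-65.  -9. 438.] | other min fwd [-22.   2. 411.]
440 robot max fwd [-64.  -4. 455.] | other min fwd None
470 robot max fwd [-67.  -5. 471.] | other min fwd None
500 robot max fwd [-82. -12. 501.] | other min fwd None
530 robot max fwd [-104.  -26.  530.] | other min fwd None
top
200 robot max fwd [ -2.  24. 208.] | other min fwd [-36.  13. 224.]
230 robot max fwd [ -1. -38. 255.] | other min fwd [-35.  -5. 243.]
260 robot max fwd [ -0. -50. 290.] | other min fwd [-12.  52. 261.]
290 robot max fwd [ -1. -39. 307.] | other min fwd [-10. -52. 308.]
320 robot max fwd [ -0.  26. 345.] | other min fwd [ -8.  -7. 324.]
350 robot max fwd [ -0. -18. 359.] | other min fwd [ -3.  13. 368.]
380 robot max fwd [ -0.  13. 383.] | other min fwd [-21.  -2. 408.]
410 robot max fwd [ -1.   9. 418.] | other min fwd [-21.   3. 413.]
440 robot max fwd [-77.  10. 454.] | other min fwd None
470 robot max fwd [-66.  -1. 475.] | other min fwd None
500 robot max fwd [-80.  -9. 501.] | other min fwd None
530 robot max fwd [-99. -22. 530.] | other min fwd None
```

Both crops agree. The lip end, at scene (385,435), is level with the upper part of the yellow loop and about to enter it. The wrist keeps about 17 mm of clearance to the stand after a further 25 mm. I'll insert gently and watch the force.

```bash
python3 -m inch '[{"dx":-3.9,"dy":0,"dz":0.8,"rx":0,"ry":0,"rz":0,"hand":1},{"dx":-3.9,"dy":0,"dz":0.8,"rx":0,"ry":0,"rz":0,"hand":1},{"dx":-3.9,"dy":0,"dz":0.8,"rx":0,"ry":0,"rz":0,"hand":1},{"dx":0,"dy":0,"dz":0,"rx":0,"ry":0,"rz":0,"hand":1},{"dx":0,"dy":0,"dz":0,"rx":0,"ry":0,"rz":0,"hand":1}]' 110;python3 st.py; python3 look.py 5 hook_seat loop_bar
```

```text
clock: 11.0
position: [0.4872, -0.128, 0.1331]
tool_rot: [-3.141, 0.211, 2.916]
force: [-0.6, 0.4, -3.0]
grip_width: 0.0101
11.0 q [ 0.59  0.45 -0.59  2.15  0.63  0.47  0.88] p [ 0.4872 -0.128   0.1331] F [-0.6  0.4 -3. ] M [ 0.1   0.52 -0.01] w 0.0101
scene hook_seat 0.71 [258.3 337.7] [ 0.532  -0.1433  0.2412]
scene loop_bar 0.84 [276.  343.3] [ 0.5402 -0.151   0.2003]
top hook_seat 0.9 [250.8 368.1] [ 0.5348 -0.1349  0.244 ]
top loop_bar 0.92 [251.3 370.2] [ 0.5333 -0.1384  0.2473]
tri hook_seat [ 0.5366 -0.136   0.2335]
tri loop_bar [ 0.5442 -0.1448  0.1931]
seat-bar (fwd,left,up) mm [-9.4  6.9 40.3]
seat by TCP [ 0.5311 -0.1386  0.2346] clock 11.3
TCPseat-bar [-14.2   3.2  41.5]
```

View pics/scene5.png

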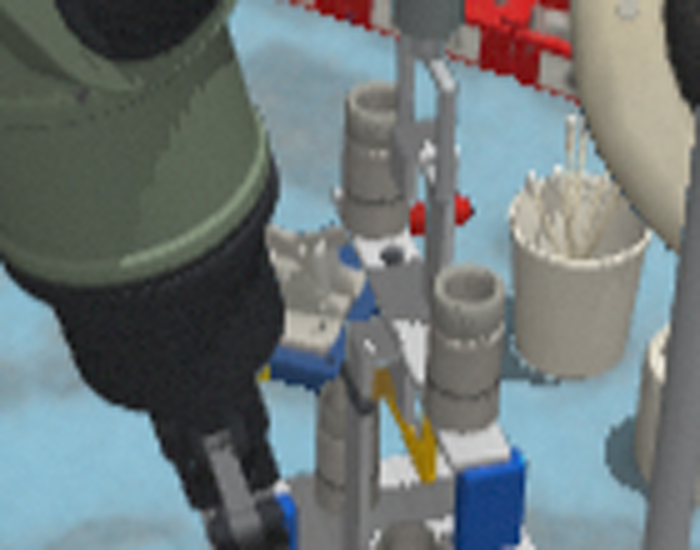

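No contact force so far. In the crop the lip at (412,390) has passed behind the yellow bar, and the hanger hasn't moved. Going on 13 mm.

```bash
python3 -m inch '[{"dx":-4.2,"dy":-0.3,"dz":0.9,"rx":0,"ry":0,"rz":0,"hand":1},{"dx":-4.2,"dy":-0.3,"dz":0.9,"rx":0,"ry":0,"rz":0,"hand":1},{"dx":-4.2,"dy":-0.4,"dz":0.9,"rx":0,"ry":0,"rz":0,"hand":1},{"dx":0,"dy":0,"dz":0,"rx":0,"ry":0,"rz":0,"hand":1},{"dx":0,"dy":0,"dz":0,"rx":0,"ry":0,"rz":0,"hand":1}]' 110;python3 st.py; python3 look.py 6 hook_seat loop_bar
```

```text
clock: 11.8
position: [0.4996, -0.1319, 0.1331]
tool_rot: [-3.141, 0.211, 2.916]
force: [-0.1, -0.4, -3.3]
grip_width: 0.0105
11.8 q [ 0.59  0.46 -0.59  2.12  0.63  0.49  0.89] p [ 0.4996 -0.1319  0.1331] F [-0.1 -0.4 -3.3] M [0.07 0.49 0.01] w 0.0105
scene hook_seat 0.9 [259.3 342.6] [ 0.5333 -0.1578  0.2501]
scene loop_bar 0.8 [275.3 340. ] [ 0.5338 -0.15    0.2041]
top hook_seat 0.9 [245.1 373. ] [ 0.5445 -0.143   0.2497]
top loop_bar 0.92 [252.2 367.2] [ 0.5349 -0.1349  0.23  ]
tri hook_seat [ 0.5449 -0.144   0.2349]
tri loop_bar [ 0.5416 -0.1389  0.1913]
seat-bar (fwd,left,up) mm [ 4.3 -4.2 43.6]
seat by TCP [ 0.5434 -0.1424  0.2346] clock 12.1
TCPseat-bar [ 2.5 -3.  43.3]
```

View pics/scene6.png

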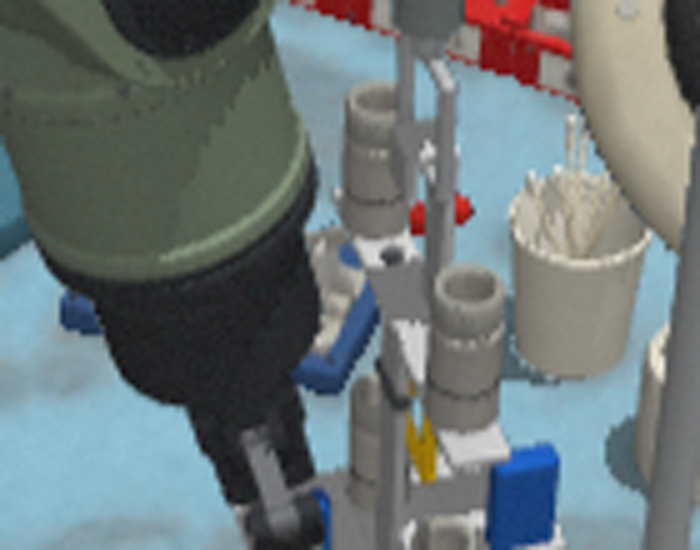

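View pics/top6.png

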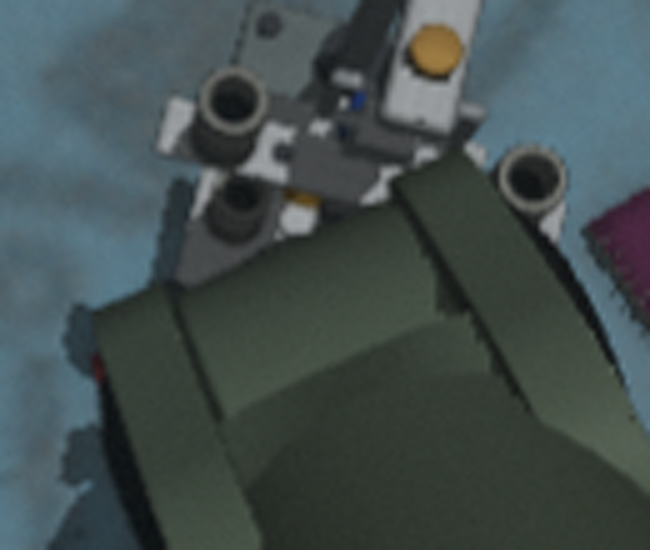

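The hook is through the loop: the mast at scene (395,420) is in front of the bar, and the lip is behind the bar and hidden. Forces are unchanged. Lowering 22 mm so the bar enters the mouth, just short of the gate.

```bash
python3 -m inch '[{"dx":0.8,"dy":0,"dz":3.9,"rx":0,"ry":0,"rz":0,"hand":1},{"dx":0.8,"dy":0,"dz":3.9,"rx":0,"ry":0,"rz":0,"hand":1},{"dx":0.8,"dy":0,"dz":3.9,"rx":0,"ry":0,"rz":0,"hand":1},{"dx":0,"dy":0,"dz":0,"rx":0,"ry":0,"rz":0,"hand":1}]' 110;python3 st.py; python3 -m inch '[{"dx":0.8,"dy":0,"dz":3.9,"rx":0,"ry":0,"rz":0,"hand":1},{"dx":0.8,"dy":0,"dz":3.9,"rx":0,"ry":0,"rz":0,"hand":1},{"dx":0.4,"dy":0,"dz":2,"rx":0,"ry":0,"rz":0,"hand":1},{"dx":0,"dy":0,"dz":0,"rx":0,"ry":0,"rz":0,"hand":1},{"dx":0,"dy":0,"dz":0,"rx":0,"ry":0,"rz":0,"hand":1}]' 110;python3 st.py
```

```text
clock: 12.5
position: [0.4994, -0.1318, 0.1206]
tool_rot: [-3.141, 0.21, 2.917]
force: [-0.6, -0.2, -2.2]
grip_width: 0.0105
12.5 q [ 0.57  0.48 -0.56  2.13  0.66  0.46  0.86] p [ 0.4994 -0.1318  0.1206] F [-0.6 -0.2 -2.2] M [ 0.1   0.51 -0.06] w 0.0105
clock: 13.0
position: [0.4998, -0.1319, 0.1113]
tool_rot: [-3.141, 0.211, 2.917]
force: [-0.6, -0.2, -3.3]
grip_width: 0.0105
13.0 q [ 0.55  0.5  -0.54  2.14  0.69  0.44  0.83] p [ 0.4998 -0.1319  0.1113] F [-0.6 -0.2 -3.3] M [ 0.13  0.44 -0.01] w 0.0105
```

```bash
python3 look.py 7 hook_seat loop_bar
```

```text
scene hook_seat 0.9 [267.8 345.7] [ 0.5196 -0.1915  0.2643]
scene loop_bar 0.96 [277.1 341.2] [ 0.5372 -0.1487  0.1969]
top hook_seat 0.8 [252.  371.2] [ 0.5376 -0.1435  0.2201]
top loop_bar 0.83 [251.4 368.2] [ 0.5386 -0.1379  0.2196]
tri hook_seat [ 0.543  -0.1458  0.2136]
tri loop_bar [ 0.5436 -0.1411  0.1879]
seat-bar (fwd,left,up) mm [ 0.5 -4.7 25.8]
seat by TCP [ 0.5437 -0.1425  0.2128] clock 13.3
TCPseat-bar [ 0.4 -1.4 24.9]
```

View pics/scene7.png

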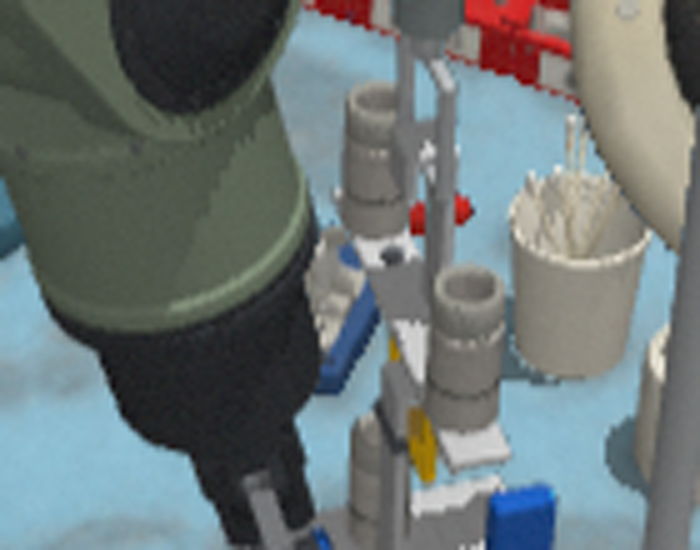

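The bar is in the mouth, with seat-to-bar about 25 mm and the loop undisturbed. Baseline Fz is about -3.2 N, so the pull is Fz + 3.2. Pulling down slowly.

```bash
python3 -m inch '[{"dx":0.4,"dy":0,"dz":2,"rx":0,"ry":0,"rz":0,"hand":1},{"dx":0.4,"dy":0,"dz":2,"rx":0,"ry":0,"rz":0,"hand":1},{"dx":0.4,"dy":0,"dz":2,"rx":0,"ry":0,"rz":0,"hand":1},{"dx":0.4,"dy":0,"dz":2,"rx":0,"ry":0,"rz":0,"hand":1},{"dx":0.4,"dy":0,"dz":2,"rx":0,"ry":0,"rz":0,"hand":1},{"dx":0,"dy":0,"dz":0,"rx":0,"ry":0,"rz":0,"hand":1}]' 110;python3 st.py;python3 -m inch '[{"dx":0.4,"dy":0,"dz":2,"rx":0,"ry":0,"rz":0,"hand":1},{"dx":0.4,"dy":0,"dz":2,"rx":0,"ry":0,"rz":0,"hand":1},{"dx":0.4,"dy":0,"dz":2,"rx":0,"ry":0,"rz":0,"hand":1},{"dx":0,"dy":0,"dz":0,"rx":0,"ry":0,"rz":0,"hand":1}]' 110;python3 st.py
```

```text
clock: 13.9
position: [0.5, -0.1319, 0.1009]
tool_rot: [-3.141, 0.211, 2.917]
force: [0.7, -0.0, 0.9]
grip_width: 0.0102
13.9 q [ 0.53  0.51 -0.51  2.15  0.72  0.42  0.8 ] p [ 0.5    -0.1319  0.1009] F [ 0.7 -0.   0.9] M [ 0.07  0.19 -0.03] w 0.0102
clock: 14.3
position: [0.5, -0.1319, 0.0948]
tool_rot: [-3.141, 0.211, 2.917]
force: [0.1, -0.3, 2.5]
grip_width: 0.0105
14.3 q [ 0.52  0.52 -0.49  2.15  0.74  0.4   0.78] p [ 0.5    -0.1319  0.0948] F [ 0.1 -0.3  2.5] M [-0.03  0.02  0.01] w 0.0105
```

```bash
python3 -m inch '[{"dx":0.4,"dy":0,"dz":2,"rx":0,"ry":0,"rz":0,"hand":1},{"dx":0.4,"dy":0,"dz":2,"rx":0,"ry":0,"rz":0,"hand":1},{"dx":0.4,"dy":0,"dz":2,"rx":0,"ry":0,"rz":0,"hand":1},{"dx":0,"dy":0,"dz":0,"rx":0,"ry":0,"rz":0,"hand":1}]' 110;python3 st.py;python3 -m inch '[{"dx":0.4,"dy":0,"dz":2,"rx":0,"ry":0,"rz":0,"hand":1},{"dx":0.4,"dy":0,"dz":2,"rx":0,"ry":0,"rz":0,"hand":1},{"dx":0,"dy":0,"dz":0,"rx":0,"ry":0,"rz":0,"hand":1}]' 110;python3 st.py
```

```text
clock: 14.7
position: [0.5001, -0.1319, 0.0886]
tool_rot: [-3.141, 0.211, 2.917]
force: [-0.5, 0.2, 4.0]
grip_width: 0.0109
14.7 q [ 0.5   0.53 -0.48  2.15  0.75  0.39  0.77] p [ 0.5001 -0.1319  0.0886] F [-0.5  0.2  4. ] M [ 0.04 -0.11  0.04] w 0.0109
clock: 15.0
position: [0.5001, -0.132, 0.0846]
tool_rot: [-3.141, 0.211, 2.917]
force: [-0.1, -0.4, 5.5]
grip_width: 0.0104
15.0 q [ 0.49  0.54 -0.47  2.16  0.77  0.38  0.76] p [ 0.5001 -0.132   0.0846] F [-0.1 -0.4  5.5] M [-0.09 -0.21  0.03] w 0.0104
```

```bash
python3 -m inch '[{"dx":0.4,"dy":0,"dz":2,"rx":0,"ry":0,"rz":0,"hand":1},{"dx":0.2,"dy":0,"dz":1,"rx":0,"ry":0,"rz":0,"hand":1},{"dx":0,"dy":0,"dz":0,"rx":0,"ry":0,"rz":0,"hand":1}]' 110;python3 st.py;python3 -m inch '[{"dx":0.2,"dy":0,"dz":1,"rx":0,"ry":0,"rz":0,"hand":1},{"dx":0.2,"dy":0,"dz":1,"rx":0,"ry":0,"rz":0,"hand":1},{"dx":0,"dy":0,"dz":0,"rx":0,"ry":0,"rz":0,"hand":1}]' 110;python3 st.py
```

```text
clock: 15.3
position: [0.5003, -0.132, 0.0817]
tool_rot: [-3.141, 0.211, 2.917]
force: [-0.2, 0.0, 5.6]
grip_width: 0.0106
15.3 q [ 0.49  0.55 -0.46  2.16  0.77  0.37  0.75] p [ 0.5003 -0.132   0.0817] F [-0.2  0.   5.6] M [-0.06 -0.33  0.01] w 0.0106
clock: 15.6
position: [0.5004, -0.132, 0.0797]
tool_rot: [-3.141, 0.212, 2.917]
force: [0.4, -0.3, 5.5]
grip_width: 0.0103
15.6 q [ 0.48  0.55 -0.45  2.16  0.78  0.36  0.74] p [ 0.5004 -0.132   0.0797] F [ 0.4 -0.3  5.5] M [-0.06 -0.35  0.  ] w 0.0103
```

```bash
python3 -m inch '[{"dx":0.2,"dy":0,"dz":1,"rx":0,"ry":0,"rz":0,"hand":1},{"dx":0.2,"dy":0,"dz":1,"rx":0,"ry":0,"rz":0,"hand":1},{"dx":0,"dy":0,"dz":0,"rx":0,"ry":0,"rz":0,"hand":1}]' 110;python3 st.py;python3 -m inch '[{"dx":0.2,"dy":0,"dz":1,"rx":0,"ry":0,"rz":0,"hand":1},{"dx":0.2,"dy":0,"dz":1,"rx":0,"ry":0,"rz":0,"hand":1},{"dx":0,"dy":0,"dz":0,"rx":0,"ry":0,"rz":0,"hand":1}]' 110;python3 st.py
```

```text
clock: 15.9
position: [0.5004, -0.1321, 0.0777]
tool_rot: [-3.141, 0.212, 2.917]
force: [0.1, 0.3, 5.6]
grip_width: 0.0104
15.9 q [ 0.48  0.55 -0.44  2.16  0.79  0.36  0.73] p [ 0.5004 -0.1321  0.0777] F [0.1 0.3 5.6] M [-0.08 -0.33  0.05] w 0.0104
clock: 16.2
position: [0.5005, -0.132, 0.0757]
tool_rot: [-3.141, 0.212, 2.917]
force: [1.0, -0.8, 6.6]
grip_width: 0.0106
16.2 q [ 0.47  0.56 -0.44  2.16  0.79  0.35  0.73] p [ 0.5005 -0.132   0.0757] F [ 1.  -0.8  6.6] M [-0.14 -0.37  0.01] w 0.0106
```

```bash
python3 -m inch '[{"dx":0.2,"dy":0,"dz":1,"rx":0,"ry":0,"rz":0,"hand":1},{"dx":0.2,"dy":0,"dz":1,"rx":0,"ry":0,"rz":0,"hand":1},{"dx":0,"dy":0,"dz":0,"rx":0,"ry":0,"rz":0,"hand":1}]' 110;python3 st.py; python3 look.py 8 hook_seat loop_bar
```

```text
clock: 16.5
position: [0.5006, -0.132, 0.0737]
tool_rot: [-3.141, 0.212, 2.917]
force: [0.2, 1.1, 7.7]
grip_width: 0.0105
16.5 q [ 0.47  0.56 -0.43  2.16  0.8   0.35  0.72] p [ 0.5006 -0.132   0.0737] F [0.2 1.1 7.7] M [-0.08 -0.49  0.02] w 0.0105
scene hook_seat 0.88 [280.8 340.7] [ 0.5394 -0.1438  0.182 ]
scene loop_bar 0.89 [284.9 339.4] [ 0.5334 -0.1496  0.1793]
top hook_seat 0.61 [252.4 369.5] [ 0.4952 -0.1159  0.4262]
top loop_bar 0.64 [257.  364.5] [ 0.5359 -0.1358  0.1762]
tri hook_seat [ 0.542  -0.1441  0.182 ]
tri loop_bar [ 0.5393 -0.1374  0.1649]
seat-bar (fwd,left,up) mm [ 4.1 -5.9 17. ]
seat by TCP [ 0.5445 -0.1426  0.1752] clock 16.8
TCPseat-bar [ 6.3 -3.9 10.3]
```

View pics/scene8.png

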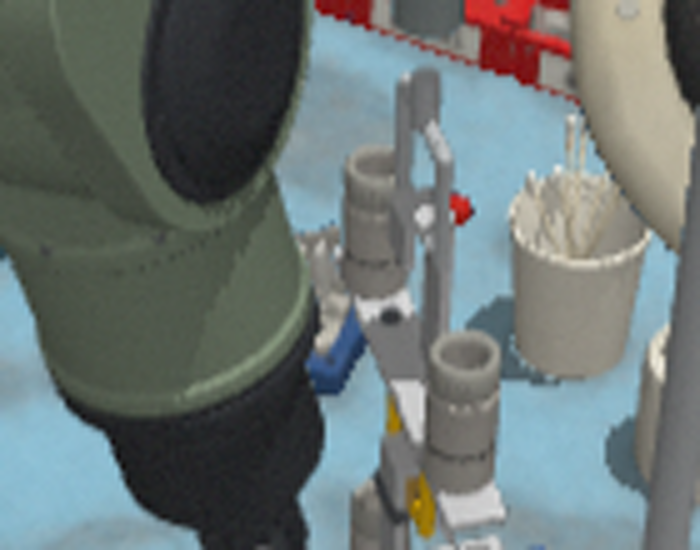

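The hanger is drawn down about 13 px (roughly 25 mm) and the bar is at the gate. Pull is about 10.9 N, still inside the expected 8–13 N. Continuing in small steps.

```bash
python3 -m inch '[{"dx":0.2,"dy":0,"dz":1,"rx":0,"ry":0,"rz":0,"hand":1},{"dx":0.2,"dy":0,"dz":1,"rx":0,"ry":0,"rz":0,"hand":1},{"dx":0,"dy":0,"dz":0,"rx":0,"ry":0,"rz":0,"hand":1}]' 110;python3 st.py;python3 -m inch '[{"dx":0.2,"dy":0,"dz":1,"rx":0,"ry":0,"rz":0,"hand":1},{"dx":0.2,"dy":0,"dz":1,"rx":0,"ry":0,"rz":0,"hand":1},{"dx":0,"dy":0,"dz":0,"rx":0,"ry":0,"rz":0,"hand":1}]' 110;python3 st.py
```

```text
clock: 17.1
position: [0.5006, -0.1321, 0.0717]
tool_rot: [-3.141, 0.212, 2.917]
force: [-0.4, 0.2, 8.2]
grip_width: 0.0101
17.1 q [ 0.46  0.56 -0.43  2.16  0.81  0.34  0.72] p [ 0.5006 -0.1321  0.0717] F [-0.4  0.2  8.2] M [-0.11 -0.45 -0.02] w 0.0101
clock: 17.4
position: [0.5007, -0.1321, 0.0697]
tool_rot: [-3.141, 0.212, 2.917]
force: [0.7, -1.1, 7.6]
grip_width: 0.0106
17.4 q [ 0.46  0.57 -0.42  2.16  0.81  0.34  0.71] p [ 0.5007 -0.1321  0.0697] F [ 0.7 -1.1  7.6] M [-0.16 -0.56 -0.03] w 0.0106
```

```bash
python3 -m inch '[{"dx":0.2,"dy":0,"dz":1,"rx":0,"ry":0,"rz":0,"hand":1},{"dx":0.2,"dy":0,"dz":1,"rx":0,"ry":0,"rz":0,"hand":1},{"dx":0,"dy":0,"dz":0,"rx":0,"ry":0,"rz":0,"hand":1}]' 110;python3 st.py;python3 -m inch '[{"dx":0.2,"dy":0,"dz":1,"rx":0,"ry":0,"rz":0,"hand":1},{"dx":0,"dy":0,"dz":0,"rx":0,"ry":0,"rz":0,"hand":1}]' 110;python3 st.py
```

```text
clock: 17.7
position: [0.5004, -0.1321, 0.0674]
tool_rot: [-3.141, 0.211, 2.917]
force: [-0.3, 0.4, 2.9]
grip_width: 0.0105
17.7 q [ 0.45  0.57 -0.41  2.16  0.82  0.33  0.7 ] p [ 0.5004 -0.1321  0.0674] F [-0.3  0.4  2.9] M [ 0.02 -0.15  0.04] w 0.0105
clock: 17.9
position: [0.5003, -0.1321, 0.0663]
tool_rot: [-3.141, 0.211, 2.917]
force: [-0.2, 0.1, 4.3]
grip_width: 0.0106
17.9 q [ 0.45  0.57 -0.41  2.16  0.82  0.33  0.7 ] p [ 0.5003 -0.1321  0.0663] F [-0.2  0.1  4.3] M [-0.02 -0.14  0.07] w 0.0106
```

The pull dropped from about 11 N to about 6.5 N, as expected for the snap. Checking visually.

```bash
python3 - <<'E'
s=open("look.py").read().replace("(190,300,260,400)","(205,325,270,410)"); open("look.py","w").write(s)
E
python3 look.py 9 hook_seat gate_pivot loop_bar shackle_bar
```

```text
scene hook_seat 0.75 [282.4 339.9] [ 0.5384 -0.1428  0.1774]
scene gate_pivot 0.9 [292.5 334.1] [ 0.5535 -0.0956  0.0988]
scene loop_bar 0.93 [282.9 338.6] [ 0.536  -0.1421  0.1766]
scene shackle_bar 0.53 [229.9 346.4] [ 0.5433 -0.1503  0.3069]
top hook_seat 0.82 [253.2 366.1] [ 0.4967 -0.1128  0.412 ]
top gate_pivot 0.88 [261.6 364.4] [ 0.4832 -0.1098  0.4189]
top loop_bar 0.83 [254.9 368.7] [ 0.492  -0.1151  0.4242]
top shackle_bar 0.43 [238.1 375.4] [ 0.5436 -0.1394  0.3094]
tri hook_seat [ 0.5427 -0.1387  0.1723]
tri gate_pivot [ 0.5303 -0.1381  0.1503]
tri loop_bar [ 0.5379 -0.1431  0.1775]
tri shackle_bar [ 0.5474 -0.1413  0.2983]
seat-bar (fwd,left,up) mm [ 3.7  5.4 -5.2]
seat by TCP [ 0.5442 -0.1426  0.1678] clock 18.4
TCPseat-bar [ 6.   1.9 -9.7]
```

View pics/scene9.png

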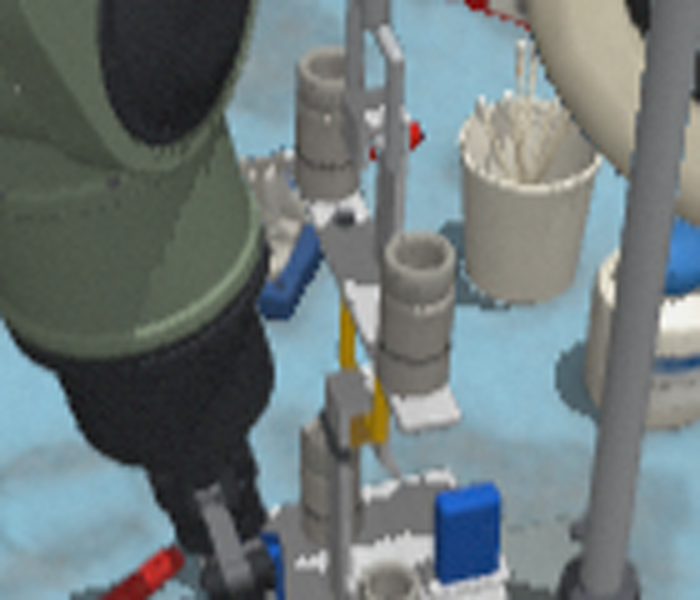

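The yellow loop's bar is now up inside the hook under its top, at scene-crop (360,400). The brass gate is beneath it at (360,432), and the lip tip shows below at (390,465). I'll raise to unload the spring until the tool carries about nothing (Fz≈0), then release.

```bash
python3 -m inch '[{"dx":-0.4,"dy":0,"dz":-2,"rx":0,"ry":0,"rz":0,"hand":1},{"dx":-0.4,"dy":0,"dz":-2,"rx":0,"ry":0,"rz":0,"hand":1},{"dx":-0.4,"dy":0,"dz":-2,"rx":0,"ry":0,"rz":0,"hand":1},{"dx":-0.4,"dy":0,"dz":-2,"rx":0,"ry":0,"rz":0,"hand":1},{"dx":0,"dy":0,"dz":0,"rx":0,"ry":0,"rz":0,"hand":1},{"dx":0,"dy":0,"dz":0,"rx":0,"ry":0,"rz":0,"hand":1}]' 110;python3 st.py
```

```text
clock: 19.0
position: [0.5002, -0.1321, 0.0746]
tool_rot: [-3.141, 0.211, 2.916]
force: [0.1, 0.6, 2.3]
grip_width: 0.01
19.0 q [ 0.47  0.56 -0.43  2.16  0.8   0.35  0.73] p [ 0.5002 -0.1321  0.0746] F [0.1 0.6 2.3] M [-0.02  0.05  0.01] w 0.01
```

```bash
python3 -m inch '[{"dx":-0.4,"dy":0,"dz":-2,"rx":0,"ry":0,"rz":0,"hand":1},{"dx":-0.4,"dy":0,"dz":-2,"rx":0,"ry":0,"rz":0,"hand":1},{"dx":0,"dy":0,"dz":0,"rx":0,"ry":0,"rz":0,"hand":1},{"dx":0,"dy":0,"dz":0,"rx":0,"ry":0,"rz":0,"hand":1}]' 110;python3 st.py;python3 -m inch '[{"dx":-0.4,"dy":0,"dz":-2,"rx":0,"ry":0,"rz":0,"hand":1},{"dx":0,"dy":0,"dz":0,"rx":0,"ry":0,"rz":0,"hand":1},{"dx":0,"dy":0,"dz":0,"rx":0,"ry":0,"rz":0,"hand":1}]' 110;python3 st.py
```

```text
clock: 19.4
position: [0.5002, -0.1321, 0.0787]
tool_rot: [-3.141, 0.211, 2.916]
force: [0.0, -1.3, 0.8]
grip_width: 0.0103
19.4 q [ 0.48  0.55 -0.45  2.16  0.78  0.36  0.74] p [ 0.5002 -0.1321  0.0787] F [ 0.  -1.3  0.8] M [0.04 0.17 0.08] w 0.0103
clock: 19.7
position: [0.5002, -0.1321, 0.0807]
tool_rot: [-3.141, 0.211, 2.916]
force: [0.3, 0.5, -0.2]
grip_width: 0.0105
19.7 q [ 0.48  0.55 -0.45  2.16  0.78  0.37  0.74] p [ 0.5002 -0.1321  0.0807] F [ 0.3  0.5 -0.2] M [ 0.07  0.23 -0.04] w 0.0105
```

```bash
python3 -m inch '[{"dx":0,"dy":0,"dz":0,"rx":0,"ry":0,"rz":0,"hand":0.85},{"dx":0,"dy":0,"dz":0,"rx":0,"ry":0,"rz":0,"hand":0.7},{"dx":0,"dy":0,"dz":0,"rx":0,"ry":0,"rz":0,"hand":0.5},{"dx":0,"dy":0,"dz":0,"rx":0,"ry":0,"rz":0,"hand":0.3},{"dx":0,"dy":0,"dz":0,"rx":0,"ry":0,"rz":0,"hand":0.1},{"dx":0,"dy":0,"dz":0,"rx":0,"ry":0,"rz":0,"hand":-0.1},{"dx":0,"dy":0,"dz":0,"rx":0,"ry":0,"rz":0,"hand":-0.1},{"dx":0,"dy":0,"dz":0,"rx":0,"ry":0,"rz":0,"hand":-0.1}]' 20;python3 st.py; python3 look.py 10 hook_seat loop_bar
```

```text
clock: 20.5
position: [0.5002, -0.132, 0.0807]
tool_rot: [-3.141, 0.211, 2.917]
force: [0.2, -0.2, -0.2]
grip_width: 0.0469
20.5 q [ 0.48  0.55 -0.45  2.16  0.78  0.37  0.74] p [ 0.5002 -0.132   0.0807] F [ 0.2 -0.2 -0.2] M [ 0.06  0.22 -0.04] w 0.0469
scene hook_seat 0.95 [276.3 342.7] [ 0.5437 -0.1431  0.191 ]
scene loop_bar 0.87 [276.  339.6] [ 0.5396 -0.1388  0.19  ]
top hook_seat 0.58 [251.  370.3] [ 0.497  -0.1169  0.4274]
top loop_bar 0.74 [252.4 368.7] [ 0.4948 -0.1146  0.428 ]
top loop_bar 0.4 [184.4 327.5] [ 0.7253 -0.0593  0.0642]
tri hook_seat [ 0.544  -0.1447  0.1928]
tri loop_bar [ 0.5403 -0.1414  0.1927]
seat-bar (fwd,left,up) mm [ 4.4 -2.4  0.1]
seat by TCP [ 0.544  -0.1426  0.1821] clock 20.8
TCPseat-bar [  3.9  -0.3 -10.6]
```

View pics/scene10.png

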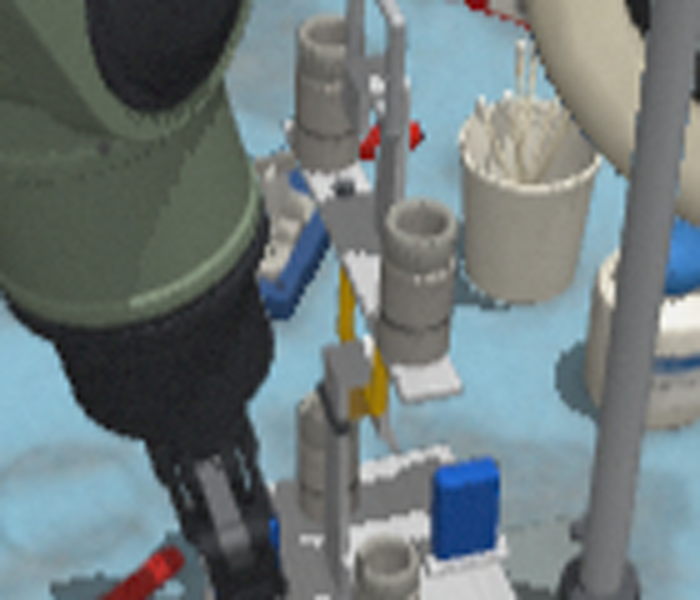

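View pics/top10.png

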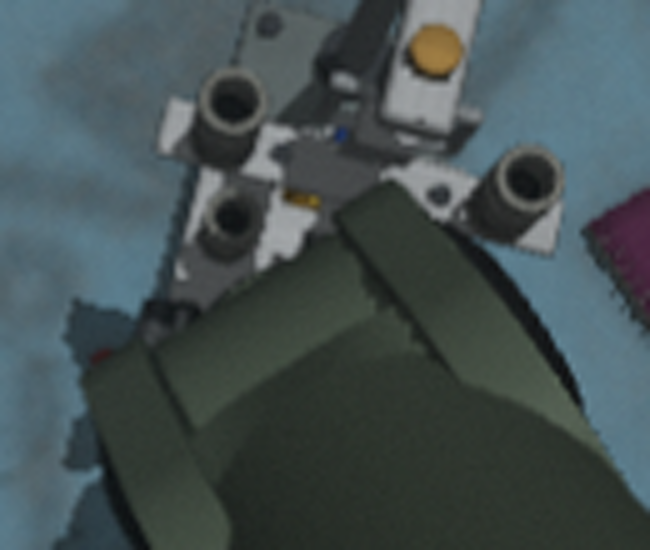

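The carrier hangs free with the jaws open (47 mm); the hook and gate are around the bar at scene-crop (365,390). Backing the gripper out.

```bash
python3 -m inch '[{"dx":3,"dy":0,"dz":-5,"rx":0,"ry":0,"rz":0,"hand":-0.1},{"dx":5,"dy":0,"dz":-8,"rx":0,"ry":0,"rz":0,"hand":-0.1},{"dx":6,"dy":0,"dz":-10,"rx":0,"ry":0,"rz":0,"hand":-0.1},{"dx":8,"dy":0,"dz":-10,"rx":0,"ry":0,"rz":0,"hand":-0.1},{"dx":10,"dy":0,"dz":-10,"rx":0,"ry":0,"rz":0,"hand":-0.1},{"dx":10,"dy":0,"dz":-10,"rx":0,"ry":0,"rz":0,"hand":-0.1},{"dx":10,"dy":0,"dz":-10,"rx":0,"ry":0,"rz":0,"hand":-0.1},{"dx":10,"dy":0,"dz":-10,"rx":0,"ry":0,"rz":0,"hand":-0.1},{"dx":0,"dy":0,"dz":0,"rx":0,"ry":0,"rz":0,"hand":-0.1},{"dx":0,"dy":0,"dz":0,"rx":0,"ry":0,"rz":0,"hand":-0.1}]' 20;python3 st.py; python3 look.py 11 hook_seat loop_bar gate_pivot shackle_bar
```

```text
clock: 21.8
position: [0.4263, -0.1153, 0.1394]
tool_rot: [-3.141, 0.212, 2.916]
force: [-0.3, -0.8, -0.3]
grip_width: 0.0472
21.8 q [ 0.62  0.35 -0.61  2.29  0.61  0.41  0.86] p [ 0.4263 -0.1153  0.1394] F [-0.3 -0.8 -0.3] M [ 0.06  0.16 -0.04] w 0.0472
scene hook_seat 0.84 [279.8 341. ] [ 0.5361 -0.1502  0.1918]
scene loop_bar 0.56 [278.4 340.7] [ 0.5382 -0.1455  0.1903]
scene gate_pivot 0.6 [283.7 340.2] [ 0.5397 -0.1419  0.1725]
scene shackle_bar 0.78 [223.4 345.5] [ 0.5398 -0.1523  0.3236]
top hook_seat 0.98 [253.6 369.9] [ 0.5404 -0.1447  0.1901]
top loop_bar 0.56 [255.  368.3] [ 0.5372 -0.1414  0.1917]
top gate_pivot 0.82 [261.6 365.5] [ 0.5331 -0.1418  0.1406]
top shackle_bar 0.6 [236.4 376. ] [ 0.5432 -0.1385  0.3235]
tri hook_seat [ 0.5404 -0.1449  0.1855]
tri loop_bar [ 0.5391 -0.1423  0.1867]
tri gate_pivot [ 0.5335 -0.1405  0.1719]
tri shackle_bar [ 0.5465 -0.1402  0.3123]
seat-bar (fwd,left,up) mm [ 1.8 -2.3 -1.2]
seat by TCP [ 0.4701 -0.1255  0.2403] clock 22.3
TCPseat-bar [-71.    1.   53.6]
```

View pics/scene11.png

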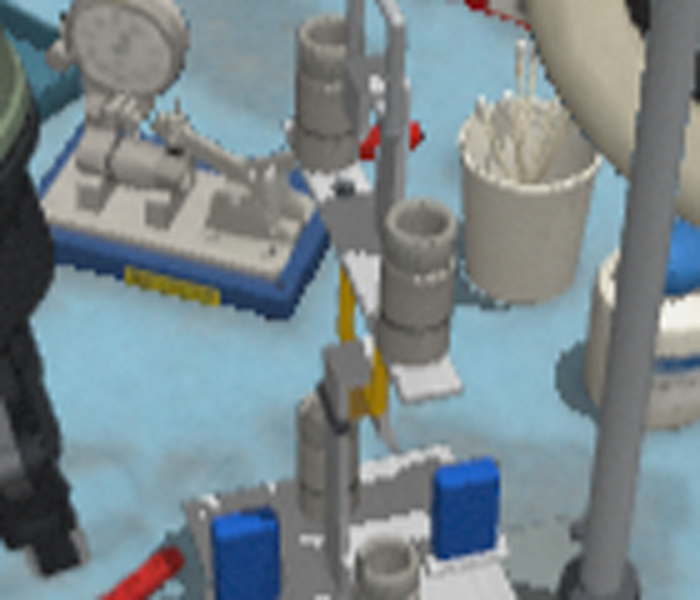

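View pics/scene11_full.png

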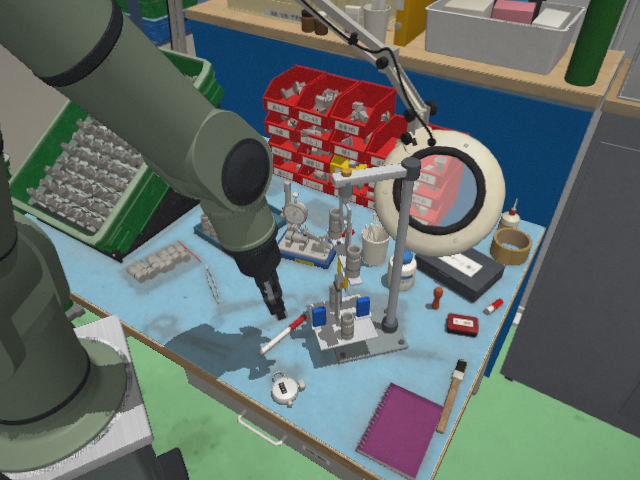

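```bash
python3 -m inch '[{"dx":10,"dy":0,"dz":-5,"rx":0,"ry":0,"rz":0,"hand":-0.1},{"dx":0,"dy":0,"dz":-10,"rx":0,"ry":0,"rz":0,"hand":-0.1},{"dx":0,"dy":0,"dz":0,"rx":0,"ry":0,"rz":0,"hand":-0.1},{"dx":0,"dy":0,"dz":0,"rx":0,"ry":0,"rz":0,"hand":-0.1},{"dx":0,"dy":0,"dz":0,"rx":0,"ry":0,"rz":0,"hand":-0.1},{"dx":0,"dy":0,"dz":0,"rx":0,"ry":0,"rz":0,"hand":-0.1},{"dx":0,"dy":0,"dz":0,"rx":0,"ry":0,"rz":0,"hand":-0.1}]' 20; python3 look.py 12 hook_seat loop_bar tally_counter marker_2 alcohol_pump
python3 - <<'E'
import cv2,numpy as np
a=cv2.imread("pics/scene11_full.png").astype(int);b=cv2.imread("pics/scene12_full.png").astype(int)
print("hanging-region mean diff",abs(a-b)[205:350,310:385].mean())
E
```

```text
clock: 23.0
position: [0.4135, -0.1121, 0.1514]
tool_rot: [-3.141, 0.211, 2.917]
force: [-0.1, 0.4, -0.6]
grip_width: 0.0467
scene hook_seat 0.81 [279.8 341.3] [ 0.537  -0.1498  0.191 ]
scene loop_bar 0.74 [279.5 339.4] [ 0.5335 -0.1489  0.1926]
scene tally_counter 0.88 [387.3 284.2] [ 0.3907 -0.1989  0.0189]
scene marker_2 0.83 [336.8 286. ] [ 0.4483 -0.0794  0.0008]
scene marker_2 0.22 [278.7 341.9] [ 0.5393 -0.148   0.1912]
scene alcohol_pump 0.7 [282.5 398. ] [ 0.6502 -0.1735  0.1517]
scene alcohol_pump 0.5 [285.8 336.5] [ 0.5315 -0.1424  0.1713]
top hook_seat 0.87 [251.9 369. ] [ 0.5436 -0.1429  0.1904]
top loop_bar 0.72 [254.  368.8] [ 0.5393 -0.1424  0.1912]
top marker_2 0.73 [307.2 326.3] [ 0.4461 -0.0672  0.011 ]
top alcohol_pump 0.56 [178.3 327. ] [ 0.7342 -0.0575  0.0802]
tri hook_seat [ 0.5432 -0.1431  0.1829]
tri loop_bar [ 0.5389 -0.1426  0.1852]
tri marker_2 [ 0.4501 -0.0684 -0.0132]
tri alcohol_pump [ 7.576e-01 -5.620e-02 -7.000e-04]
seat-bar (fwd,left,up) mm [ 4.3  0.5 -2.2]
seat by TCP [ 0.4574 -0.1227  0.253 ] clock 23.6
TCPseat-bar [-83.9   1.2  67.9]
hanging-region mean diff 1.3828045977011494
```

View pics/scene12.png

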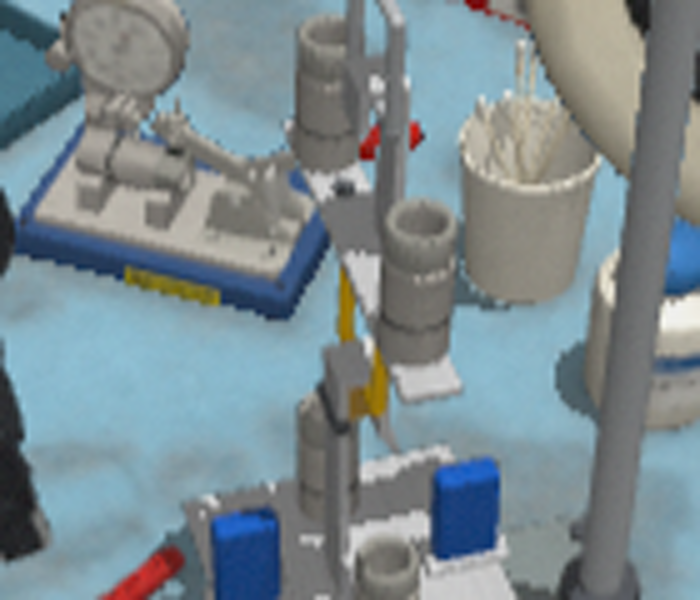

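The carrier hangs level and still from the loop, in exactly the same place as in the previous picture. The gripper is well clear, and the counter, marker and bottle haven't moved. Handing in.

```bash
python3 -c "
from workcell import bot
print(bot.job_done())"
```

```text
the job is handed in; nothing more can be done
None
```

The carrier now hangs level and still from the hanger's loop, and I handed the job in at about 24 s of the 58 s allowed.

**What I did:** I gripped the carrier by its front blue tab with the tool tilted 12° (the elbow limit ruled out a steeper tilt). I passed the hook through the loop without measurable contact, then pulled down in steps of 1–2 mm. The pull peaked at about 11–11.5 N, under the 15 N limit. It then fell to about 6 N as the bar slipped past the gate. I raised the arm until the tool force read about zero, opened the jaws and backed away.

**Last checks:**
- **Seating:** the bar is at the top of the hook, with the vertical gap from seat to bar within about 2 mm of zero. The brass gate shows under the bar. At this resolution I couldn't see the gate lying exactly level, so "shut" rests on the force drop and the bar's position.
- **Stillness:** nothing had moved in the two pictures taken about 1 s apart after release.
- **Nearby objects:** the marker and bottle, and the counter in the scene view, were detected within a few mm of where they started. The top view missed the counter at the end because the network found nothing there.
- **Disagreement:** while the bar and hook were partly hidden, the network's positions for them differed from the arm-based estimate by up to about 10 mm. For the insertion I relied on the arm pose plus the forces and pictures.

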